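# Hang the rinse baskets to dry and start the blower

### The job

Switch the drying blower off by sliding its slider fully home to the robot's end. Then, with it off, clear the carousel: hang every rinse basket by its handle on its own hook of the drying rack and put the loose screw cap in the shallow tray. When all that is done, set the blower slider to its mark. Leave the other glassware and things on the bench where they are.

Things in the scene. Friction and masses are not known exactly. Their poses are not given: they have to be found in the camera images.
- rack: Drying rack, fixed steel: four hooks of 8 mm round bar, 110 mm apart, stick out from a level rail towards the robot. Origin: on the bench under the middle of the line of hook seats; x runs along the hooks from tip to rail, y along the rail, z up. Drip plate 10 mm high, 50 mm to -x and 220 mm to both sides. Low blower unit 70 mm high behind the rail (x from 55 to 135 mm).
- hook0_seat (a point): Right-most hook (rack's -y end) seen from the robot: top of its bar, where a handle rests, 134 mm above the bench. Axes as the rack. From here the bar runs level 18 mm to -x, then bends up to its tip, top-most point 30 to 34 mm out and 22 mm higher. To +x it runs level to the rail (front 50 mm away, top 3 mm higher than this point).
- hook1_seat (a point): Seat of the second hook from the right, made like hook0's; same axes.
- hook2_seat (a point): Seat of the third hook from the right, made like hook0's; same axes.
- hook3_seat (a point): Seat of the left-most hook (rack's +y end), made like hook0's; same axes.
- basket0: Steel rinse basket 64 x 64 x 45 mm, 160 g, on the carousel. Origin: centre of underside. Rigid handle loop in its y-z plane: two 6 mm uprights at y = +-29 mm, crossbar 8 mm thick at height 95 to 103; opening 52 wide, 50 high. On it a black grip tab 10 thick (x), 26 wide (y), at height 103 to 133: pinch across x from above. Front and back alike. 3 or 4 are present (absent: None).
- basket0_bail (a point): Middle of the underside of basket0's handle crossbar (95 mm above its origin): it rests on the hook bar once hung.
- basket1: Steel rinse basket 64 x 64 x 45 mm, 160 g, on the carousel. Origin: centre of underside. Same as basket0. 3 or 4 are present (absent: None).
- basket1_bail (a point): Middle of the underside of basket1's handle crossbar (95 mm above its origin): it rests on the hook bar once hung.
- basket2: Steel rinse basket 64 x 64 x 45 mm, 160 g, on the carousel. Origin: centre of underside. Same as basket0. 3 or 4 are present (absent: None).
- basket2_bail (a point): Middle of the underside of basket2's handle crossbar (95 mm above its origin): it rests on the hook bar once hung.
- basket3: Steel rinse basket 64 x 64 x 45 mm, 160 g, on the carousel. Origin: centre of underside. Same as basket0. 3 or 4 are present (absent: None).
- basket3_bail (a point): Middle of the underside of basket3's handle crossbar (95 mm above its origin): it rests on the hook bar once hung.
- cap: Loose yellow ribbed screw cap, a disc of 36 mm diameter and 16 mm height, 25 g, lying flat near the middle of the carousel among the baskets (which stand higher than it). Origin: centre of its underside.
- carousel: Carousel: round white turntable, 270 mm diameter, its top 40 mm above the bench; it spins freely about its vertical axis, with almost no friction. Origin: centre of its fixed foot, on the bench.
- tray: Shallow white open tray, fixed, 110 x 110 mm outside, 25 mm high, walls 4 mm, floor 4 mm. Origin: centre of its underside; axes along its sides.
- fan (a joint): Travel of the blower's slider in m: 0 = off, the end of the track nearest the robot; 0.1 = the far end. The mark is at 0.075. It slides with about 2 N of friction and stays where it is left.
- fan_top (a point): Centre of the top of the slider grip: black block 20 mm along the track (x), 30 mm across (y), 35 mm high, top 65 mm above the bench, white line across its top. x runs along the track the way the joint grows (away from the robot), z up. The track is on a fixed cream box 170 x 80 x 30 mm with a red display on its robot end.
- fan_mark (a point): Mark on the control box, two short black lines beside the track, 30 mm above the bench; the slider is on the mark when the white line on its grip lies between them (fan = 0.075). Same axes.
- beaker: Bystander: empty glass beaker, rim diameter 66 mm, 70 mm high.
- bottle: Bystander: clear bottle, 60 mm diameter, 150 mm high.
- dish: Bystander: small white dish, 64 mm diameter, 14 mm high.
- jar: Bystander: amber jar, 60 mm diameter, 75 mm high.
- weight: Bystander: brass weight, 30 mm diameter, 30 mm high.

How it is judged (in metres and radians):
On the way, in this order (a step that is already met when the one before it is completed fails the run):
1. the blower is off: slider fully home at the robot's end (value of joint fan below 0.007 m), for 0.2 s.
2. with the blower still off, every basket hangs on a hook and the cap lies in the tray ((distance between basket0_bail and hook0_seat below 0.022 m or distance between basket0_bail and hook1_seat below 0.022 m or distance between basket0_bail and hook2_seat below 0.022 m or distance between basket0_bail and hook3_seat below 0.022 m) and angle between each of basket0, basket1, basket2, basket3's own z axis and vertical below 0.35 rad and (distance between basket1_bail and hook0_seat below 0.022 m or distance between basket1_bail and hook1_seat below 0.022 m or distance between basket1_bail and hook2_seat below 0.022 m or distance between basket1_bail and hook3_seat below 0.022 m) and (distance between basket2_bail and hook0_seat below 0.022 m or distance between basket2_bail and hook1_seat below 0.022 m or distance between basket2_bail and hook2_seat below 0.022 m or distance between basket2_bail and hook3_seat below 0.022 m) and (distance between basket3_bail and hook0_seat below 0.022 m or distance between basket3_bail and hook1_seat below 0.022 m or distance between basket3_bail and hook2_seat below 0.022 m or distance between basket3_bail and hook3_seat below 0.022 m) and x of cap in the frame of tray between -0.05 and 0.05 m and y of cap in the frame of tray between -0.05 and 0.05 m and height (world z) of cap below 0.03 m and linear speed of cap below 0.05 m/s and value of joint fan below 0.01 m), for 0.3 s.
3. the slider is on its mark (value of joint fan between 0.068 and 0.082 m), for 0.2 s.
At the end, for the whole second after the job is handed in: Every basket hangs by its crossbar on a hook (crossbar within 22 mm of a hook's seat, basket upright within 20 degrees, hardly swinging: under 0.15 m/s), the cap lies at rest in the tray, and the slider is within 7 mm of its mark (all of step 3 and (distance between basket0_bail and hook0_seat below 0.022 m or distance between basket0_bail and hook1_seat below 0.022 m or distance between basket0_bail and hook2_seat below 0.022 m or distance between basket0_bail and hook3_seat below 0.022 m) and angle between each of basket0, basket1, basket2, basket3's own z axis and vertical below 0.35 rad and (distance between basket1_bail and hook0_seat below 0.022 m or distance between basket1_bail and hook1_seat below 0.022 m or distance between basket1_bail and hook2_seat below 0.022 m or distance between basket1_bail and hook3_seat below 0.022 m) and (distance between basket2_bail and hook0_seat below 0.022 m or distance between basket2_bail and hook1_seat below 0.022 m or distance between basket2_bail and hook2_seat below 0.022 m or distance between basket2_bail and hook3_seat below 0.022 m) and (distance between basket3_bail and hook0_seat below 0.022 m or distance between basket3_bail and hook1_seat below 0.022 m or distance between basket3_bail and hook2_seat below 0.022 m or distance between basket3_bail and hook3_seat below 0.022 m) and x of cap in the frame of tray between -0.05 and 0.05 m and y of cap in the frame of tray between -0.05 and 0.05 m and height (world z) of cap below 0.03 m and linear speed of cap below 0.05 m/s and linear speed of each of basket0, basket1, basket2, basket3 below 0.15 m/s); the robot touches nothing.
It fails at once if the beaker is pushed away by more than 50 mm or knocked over (distance of beaker from where it was at the start of the episode above 0.05 m or angle between beaker's own z axis and vertical above 0.6 rad).
It fails at once if the bottle is pushed away by more than 50 mm or knocked over (distance of bottle from where it was at the start of the episode above 0.05 m or angle between bottle's own z axis and vertical above 0.6 rad).
It fails at once if the dish is pushed away by more than 50 mm or knocked over (distance of dish from where it was at the start of the episode above 0.05 m or angle between dish's own z axis and vertical above 0.6 rad).
It fails at once if the jar is pushed away by more than 50 mm or knocked over (distance of jar from where it was at the start of the episode above 0.05 m or angle between jar's own z axis and vertical above 0.6 rad).
It fails at once if the weight is pushed away by more than 50 mm or knocked over (distance of weight from where it was at the start of the episode above 0.05 m or angle between weight's own z axis and vertical above 0.6 rad).
Of basket0, basket1, basket2, basket3 only 3 to 4 are there at a start; the rules pass over those that are not, and their reading is None.
At some moment in a run one of cap, basket0, basket1, basket2, basket3 may be knocked a few centimetres aside while the robot is not near it.
It also fails if it takes over 210 s, if anything falls off the work surface, if the arm or the gripper's body presses on something with over 40 N, if the wrist force passes 120 N, or if a joint passes its speed limit or range.

### The arm

A 7-joint arm with a two-finger parallel gripper is mounted at the origin on the work surface. World frame = base frame: x ahead of the robot, y to its left, z up, the work surface at z = 0. Lengths are in mm, angles in rad, forces in N, time in s.
With the tool pointing down it reaches from about 350 to 900 mm from the base axis. Payload 7.2 kg.
Tool frame: the origin (TCP) lies at the very end of the fingers, on their centre line; the grasp point (between the pads) lies 19 mm behind it (grip_point_offset is the distance from the TCP to the grasp point, in mm); z points along the fingers, y is the line along which they close (so a half turn about z gives the same grasp; the last joint's range is limited). The gripper opens to 85 mm and grips with 20 to 120 N. Pads are 22 mm wide; open, the fingers measure 114 mm over their backs; the gripper's body (76 mm by 85 mm) begins 54 mm behind the grasp point. The pads swing forward as they close: fully open they stand 13 mm farther back than shut.
Start: joints at [1.164, 0.411, -0.013, 1.596, 0.006, 1.134, -0.082], TCP at [207.711, -589.48, 196.097] pointing down, gripper open.
Joint ranges: [-2.95, 2.95], [-0.29, 1.99], [-1.47, 1.44], [0.14, 2.54], [-1.03, 4.17], [0.13, 1.85], [-2.86, 2.86]. Speed limits (rad/s): [2.39, 2.39, 3.01, 3.01, 3.14, 3.14, 3.14].

### API

Orientations are given as a unit quaternion [x, y, z, w].
In Python, from plant import state, get_image, sign_off, grip_point_offset gives the robot as it stands.
- The arm moves only by the tool servo_tool, never from a script. Its argument "steps" is text: rows parted by semicolons, each of 7 numbers parted by spaces: the turn, a rotation vector about the tool's x, y, z in rad, then the shift along the tool's x, y, z in m, then the closure, from -1 (fully open) to 1 (shut). In form: rx ry rz x y z hand; .... A call has 1 to 5 rows; each row is the pose to reach, as a shift and turn from the pose commanded when the call began, along the tool's axes at that moment; what a row does not reach only later rows make up. A row lasts 1/8 s, in which the tool goes at most 62.5 mm and 10.7 degrees, less where a joint would pass 70% of its speed; a pose out of reach is approached as far as the arm can. A call with a gripper value outside its range is refused whole. The fingers move at their own pace and stop on an object; the grip force is fixed at half the most. Time passes only in rows, so rows that repeat a pose let the fingers close. It gives the time, the measured TCP pose, the force, the opening and the grip force at its end, in the units of the state.
- state(): the state, without advancing time (a new reading comes with each control period).
- get_image(name): name is "scene" or "side" or "wrist"; returns a dict with "image" (384x512x3 uint8, blue, green, red), "intrinsics" (3x3 intrinsics, pixels), "R" (3x3) and "t" (3): a world point X has camera coordinates R X + t; the wrist camera has in their place "hand_eye" (4x4, takes a point from camera to tool coordinates, whose origin is the TCP and whose axes are the flange's). Camera axes: x right, y down, z forward; pixel columns grow to the right and rows downward; lengths in mm; the calibration is good to about 2 mm. A picture is of the moment at which its call begins: read the wrist's pose just before it. There is no depth.
- sign_off(): hands the job in; it is judged then, once.
The state is a dict: "t": time; "joints": joint angles; "qd": joint speeds; "tau": joint torques, N m; "tool_pos": TCP position; "orientation": TCP orientation; "wrist_force": force on the tool from outside, world axes, zero at the start; "moment": the same for the moment, N m; "opening": finger opening in mm; "gripper_force": force on a finger pad.
Only numpy, scipy, OpenCV 4.12 (cv2) and the standard library are available. Lean on these libraries where they do the work, as an engineer would, in place of code of your own. Each camera call takes 0.05 s, during which the arm holds its last target. There are 200 camera calls.

## Working session

There is one attempt and no reset: what is moved stays moved. The work goes in short steps, Python scripts to look and compute and a tool call to move; the robot and the scene stay as the last step left them, time stands still between calls to the robot, and variables do not carry over. Pictures are saved under pics/ and viewed, at most 14 in all, crops included, and the job is handed in when it is done.

Besides the shell and the picture viewer there is one more tool, called after ">>>" by a JSON object that holds its "fn" and its "kwargs", one argument or row to a line. servo_tool: Moves the arm, as the interface text tells. Its arguments: {"type":"object","properties":{"steps":{"type":"string"}},"required":["steps"]}

```bash
mkdir -p pics; ls
cat > h.py <<'E'
import numpy as np, cv2
from plant import state, get_image
from scipy.spatial.transform import Rotation as Ro
def cam(name):
    s=state(); g=get_image(name); K=np.array(g["intrinsics"])
    if name=="wrist":
        H=np.array(g["hand_eye"]); T=np.eye(4); T[:3,:3]=Ro.from_quat(s["orientation"]).as_matrix(); T[:3,3]=s["tool_pos"]
        M=np.linalg.inv(T@H); R,t=M[:3,:3],M[:3,3]
    else: R,t=np.array(g["R"]),np.array(g["t"])
    return g["image"],K,R,t
def ray(c,uv,z):
    _,K,R,t=c; d=R.T@np.linalg.inv(K)@np.array([uv[0],uv[1],1.]); o=-R.T@t
    return (o+d*(z-o[2])/d[2])
def proj(c,X):
    _,K,R,t=c; p=K@(R@np.array(X,float)+t); return p[:2]/p[2]
def tri(c1,u1,c2,u2):
    A=[];b=[]
    for c,u in((c1,u1),(c2,u2)):
        _,K,R,t=c; d=R.T@np.linalg.inv(K)@np.array([u[0],u[1],1.]); d/=np.linalg.norm(d); o=-R.T@t
        P=np.eye(3)-np.outer(d,d); A.append(P); b.append(P@o)
    return np.linalg.lstsq(np.vstack(A),np.hstack(b),rcond=None)[0]
def save(c,n): np.savez(n+".npz",i=c[0],K=c[1],R=c[2],t=c[3])
def load(n):
    z=np.load(n+".npz"); return z["i"],z["K"],z["R"],z["t"]
E
python3 - <<'E'
from h import *
s=state(); print(s)
for n in("scene","side","wrist"):
    c=cam(n); save(c,n+"0"); print(n,c[1].tolist(),(-c[2].T@c[3]).round(),c[2].round(2).tolist())
    if n!="wrist": cv2.imwrite(f"pics/{n}0.png",cv2.resize(c[0],(800,600),interpolation=cv2.INTER_CUBIC))
E
```

```text
pics
{'t': 0.0, 'joints': array([ 1.16380628,  0.41192542, -0.0127155 ,  1.59708017,  0.00561698,
        1.13427063, -0.08223647]), 'qd': array([-2.70631793e-04,  8.17677826e-05, -1.58871960e-03, -6.84046052e-04,
       -1.02678524e-03, -6.85902615e-04, -2.15282428e-04]), 'tau': array([-9.19605227e-04, -6.00637937e+01,  6.81848824e-01, -2.99413401e+01,
        1.39286782e-02,  1.08787604e-02,  2.17975304e-05]), 'tool_pos': array([ 207.48133689, -588.95809134,  195.22241029]), 'orientation': array([ 9.85686710e-01,  1.68585379e-01, -2.02954234e-04, -7.98530872e-04]), 'wrist_force': array([-0.14109237,  0.42119148, -0.65955135]), 'moment': array([-0.0224521 , -0.02220331,  0.00186159]), 'gripper_force': 0.0, 'opening': 85.42058001170214}
scene [[385.16217714139214, 0.0, 256.0400779377033], [0.0, 385.16217714139214, 186.9993080914559], [0.0, 0.0, 1.0]] [ 884. -637.  920.] [[0.87, 0.48, -0.02], [0.34, -0.64, -0.69], [-0.35, 0.6, -0.72]]
side [[397.3602949397054, 0.0, 255.26734227503448], [0.0, 397.3602949397054, 195.8684984583168], [0.0, 0.0, 1.0]] [ 74. 974. 823.] [[-0.9, -0.43, 0.01], [-0.25, 0.52, -0.82], [0.35, -0.74, -0.58]]
wrist [[331.94629778130354, 0.0, 253.5299567868864], [0.0, 331.94629778130354, 193.7794067351012], [0.0, 0.0, 1.0]] [ 286. -562.  374.] [[0.33, -0.94, -0.0], [-0.89, -0.32, 0.32], [-0.3, -0.11, -0.95]]
```

View pics/scene0.png

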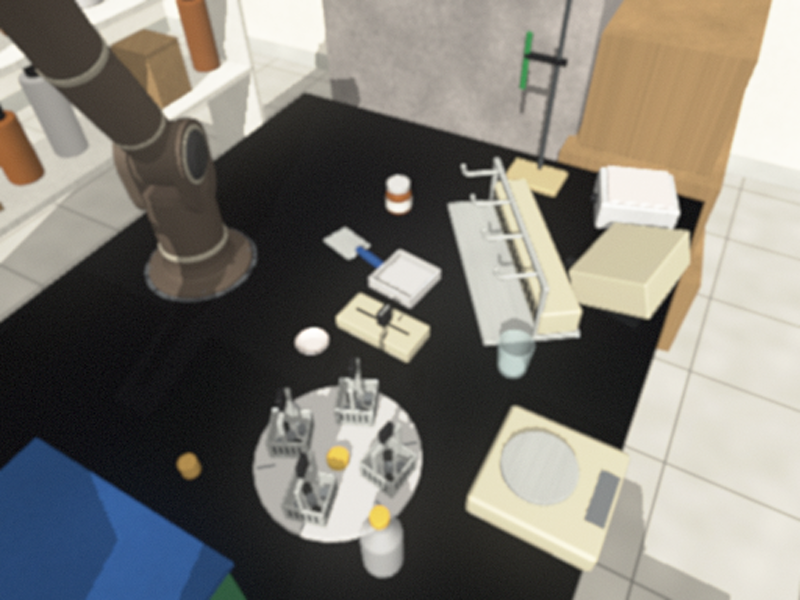

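View pics/side0.png

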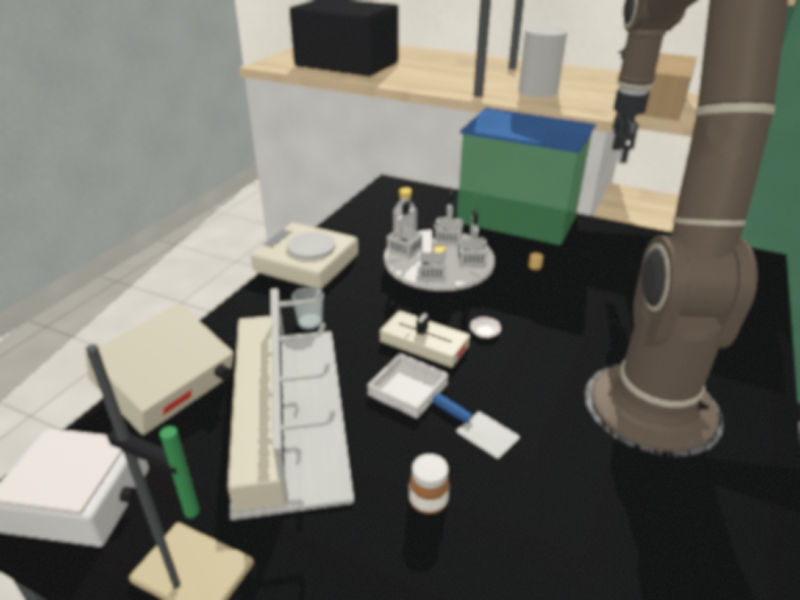

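The scene view shows four baskets around the yellow cap (338,457) on the carousel. The blower box is at (383,325), the tray at (405,278) and the rack at (515,250). The side view shows the same layout. I'll turn these pixels into coarse positions.

Run:
```python
from h import *
a=load("scene0");b=load("side0")
f=lambda u:((u[0]+.5)/1.5625-.5,(u[1]+.5)/1.5625-.5)
for n,u,z in [("carL",(253,462),40),("carR",(423,462),40),("carT",(340,387),40),("carB",(332,540),40),("cap",(338,452),56),
 ("trayL",(368,280),25),("trayR",(440,272),25),("trayT",(403,250),25),("trayB",(405,305),0),
 ("boxL",(336,322),30),("boxT",(362,293),30),("boxR",(430,327),30),("boxB",(408,348),30),("dish",(312,340),14),("weight",(188,462),30),("jar",(399,182),75),("beaker",(516,328),70),("bottle",(383,565),0),
 ("plNL",(448,203),10),("plFR",(487,342),10),("plR",(579,333),10)]:
    print("S",n,ray(a,f(u),z).round())
for n,u,z in [("cap",(440,248),56),("carL",(384,259),40),("carR",(495,259),40),("trayL",(368,386),25),("trayT",(400,357),25),("trayR",(447,376),25),("boxL",(380,336),30),("boxT",(393,314),30),("boxR",(470,338),30),("boxB",(456,361),0),("pl",(352,498),10),("pl2",(332,333),10)]:
    print("D",n,ray(b,f(u),z).round())
for n,u,v in [("slider",(385,310),(423,317)),("hk0tip",(490,263),(313,330)),("hk3tip",(463,168),(297,452)),("railend",(545,310),(276,292)),("railend2",(497,162),(278,500))]:
    print(n,tri(a,f(u),b,f(v)).round())
```

```text
S carL [ 435. -347.   40.]
S carR [ 674. -217.   40.]
S carT [ 479. -159.   40.]
S carB [ 615. -390.   40.]
S cap [ 551. -274.   56.]
S trayL [376. 105.  25.]
S trayR [499. 198.  25.]
S trayT [396. 222.  25.]
S trayB [468.  99.   0.]
S boxL [384. -28.  30.]
S boxT [387.  63.  30.]
S boxR [552.  47.  30.]
S boxB [539. -19.  30.]
S dish [359. -78.  14.]
S weight [ 336. -394.   30.]
S jar [300. 378.  75.]
S beaker [708.  89.  70.]
S bottle [ 689. -374.    0.]
S plNL [403. 436.  10.]
S plFR [659.  80.  10.]
S plR [808. 186.  10.]
D cap [ 550. -282.   56.]
D carL [ 663. -198.   40.]
D carR [ 418. -317.   40.]
D trayL [494. 210.  25.]
D trayT [476. 107.  25.]
D trayR [370. 119.  25.]
D boxL [540.  69.  30.]
D boxT [549. -13.  30.]
D boxR [369.  -6.  30.]
D boxB [380.  41.  -0.]
D pl [404. 437.  10.]
D pl2 [648.  82.  10.]
slider [469.  16.  66.]
hk0tip [613. 193. 106.]
hk3tip [451. 461. 116.]
railend [748. 121. 109.]
railend2 [473. 538.  87.]
```

>>> {"fn": "servo_tool", "kwargs": {
  "steps": "0 0 0.17 0.03 -0.03 -0.05 -1; 0 0 0.339 0.158 -0.171 -0.105 -1; 0 0 0.339 0.158 -0.171 -0.105 -1; 0 0 0.339 0.158 -0.171 -0.105 -1; 0 0 0.339 0.158 -0.171 -0.105 -1"
}}

```text
t: 0.78
tool_pos: [302.2, -372.5, 302.6]
orientation: [1.0, 0.003, 0.001, 0.001]
wrist_force: [-0.7, -1.0, 0.4]
opening: 85.5
gripper_force: 0.0
```

>>> {"fn": "servo_tool", "kwargs": {
  "steps": "0 0 0 0.15 -0.15 -0.05 -1; 0 0 0 0.15 -0.15 -0.05 -1; 0 0 0 0.15 -0.15 -0.05 -1; 0 0 0 0.15 -0.15 -0.05 -1; 0 0 0 0.15 -0.15 -0.05 -1"
}}

```text
t: 1.4
tool_pos: [451.4, -224.3, 350.9]
orientation: [1.0, 0.002, 0.0, -0.0]
wrist_force: [-0.5, -0.4, 0.3]
opening: 85.4
gripper_force: 0.0
```

Run:
```python
from h import *
s=state(); print(s["tool_pos"],s["orientation"],s["joints"].round(2))
c=cam("wrist"); save(c,"w1"); cv2.imwrite("pics/w1.png",cv2.resize(c[0],(800,600),interpolation=cv2.INTER_CUBIC)); print((-c[2].T@c[3]).round())
```

```text
[ 451.42728074 -224.25339406  350.89910115] [ 9.99998332e-01  1.79484386e-03  1.24692695e-04 -3.15009285e-04] [ 0.59  0.12 -0.26  1.63  0.03  1.4  -1.23]
[ 534. -224.  530.]
```

View pics/w1.png

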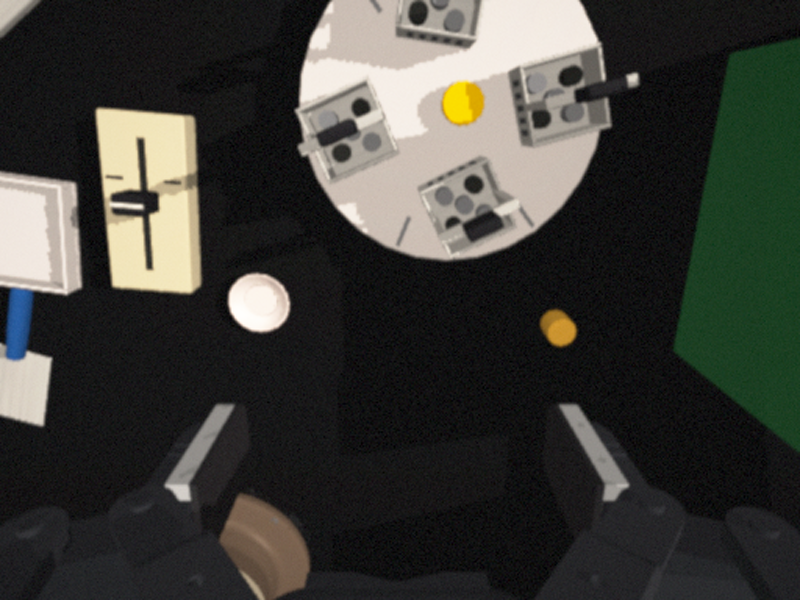

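The wrist view shows the slider's white line at (130,205), the marks at (115,177) and (173,182), and the track from (141,138) to (150,270). The cap is at (463,102), with the baskets around it.

Run:
```python
from h import *
a=load("w1")
f=lambda u:((u[0]+.5)/1.5625-.5,(u[1]+.5)/1.5625-.5)
for n,u,z in [("line",(130,205),65),("m1",(115,177),30),("m2",(173,182),30),("tr1",(141,138),30),("tr2",(150,270),30),("c1",(96,108),30),("c2",(195,116),30),("c3",(200,292),0),("c3",(196,282),30),("c4",(111,288),30),
("dish",(258,303),14),("weight",(560,330),30),("cap",(463,102),56),("trayR",(76,182),25),("trayR2",(80,290),25),
("b1cbL",(300,148),139),("b1cbR",(383,113),139),("b1tab",(337,133),165),("b1c",(348,130),40),
("b2cbL",(515,205),139),("b2tab",(483,222),165),("b2c",(470,205),80),
("b3a",(637,80),139),("b3tab",(605,88),165),("car",(450,260),40)]:
    print(n,ray(a,f(u),z).round())
```

```text
line [468.  12.  65.]
m1 [489.  40.  30.]
m2 [484. -14.  30.]
tr1 [524.  10.  30.]
tr2 [398.  21.  30.]
c1 [549.  47.  30.]
c2 [543. -42.  30.]
c3 [366. -15.   0.]
c3 [386. -24.  30.]
c4 [379.  63.  30.]
dish [359. -80.  14.]
weight [ 336. -394.   30.]
cap [ 555. -281.   56.]
trayR [483.  81.  25.]
trayR2 [376.  97.  25.]
b1cbL [ 520. -155.  139.]
b1cbR [ 543. -215.  139.]
b1tab [ 530. -185.  165.]
b1c [ 531. -181.   40.]
b2cbL [ 479. -313.  139.]
b2tab [ 471. -286.  165.]
b2c [ 471. -288.   80.]
b3a [ 566. -391.  139.]
b3tab [ 559. -360.  165.]
car [ 412. -277.   40.]
```

>>> {"fn": "servo_tool", "kwargs": {
  "steps": "0 0 0.09 0.017 -0.06 0 -1; 0 0 0.09 0.017 -0.12 0 -1; 0 0 0.09 0.017 -0.18 0 -1; 0 0 0.09 0.017 -0.236 0 -1; 0 0 0.09 0.017 -0.236 0.05 -1"
}}

```text
t: 2.08
tool_pos: [468.7, 13.4, 303.2]
orientation: [0.999, -0.043, 0.004, -0.001]
wrist_force: [1.3, -0.8, -1.1]
opening: 85.4
gripper_force: 0.0
```

>>> {"fn": "servo_tool", "kwargs": {
  "steps": "0 0 0 0 0 0.06 -1; 0 0 0 0 0 0.12 -1; 0 0 0 0 0 0.18 -1; 0 0 0 0 0 0.2 -1; 0 0 0 0 0 0.2 -1"
}}

```text
t: 2.7
tool_pos: [465.3, 8.3, 99.3]
orientation: [0.999, -0.046, -0.002, 0.0]
wrist_force: [-0.3, -0.1, -0.3]
opening: 85.7
gripper_force: 0.0
```

Run:
```python
from h import *
s=state(); print(s["tool_pos"],Ro.from_quat(s["orientation"]).as_euler("xyz"),s["joints"].round(2))
c=cam("wrist"); save(c,"w2"); i=c[0].copy(); cv2.imwrite("pics/w2.png",cv2.resize(i,(640,480),interpolation=cv2.INTER_CUBIC)); print(proj(c,[468,12,65])*1.25)
```

```text
[465.28432313   8.31982032  99.30720952] [ 3.14061375  0.00429865 -0.09248562] [ 0.26  0.3  -0.45  2.05  0.17  0.83 -1.95]
[308.87215    255.85591094]
```

View pics/w2.png

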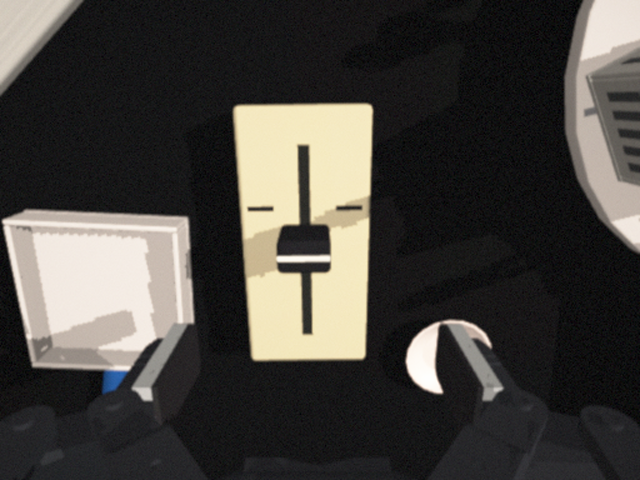

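The wrist view shows the slider line at (303,257), the marks at (260,208) and (349,208), and the tray from (5,215) to (188,368).

Run:
```python
from h import *
a=load("w2")
f=lambda u:((u[0]+.5)/1.25-.5,(u[1]+.5)/1.25-.5)
for n,u,z in [("line",(303,257),65),("m1",(260,208),30),("m2",(349,208),30),("tr1",(303,146),30),("tr2",(308,333),30),
("tr NL",(5,215),25),("tr NR",(188,217),25),("tr SR",(190,362),25),("trSL",(33,370),0),("trSR",(178,372),0),("c1",(234,105),30),("c2",(372,104),30),("c3",(251,359),30),("c4",(366,358),30)]:
    print(n,ray(a,f(u),z).round(1))
```

```text
line [467.7  15.3  65. ]
m1 [488.9  40.7  30. ]
m2 [483.8 -13.7  30. ]
tr1 [523.5  10.6  30. ]
tr2 [398.8  20.1  30. ]
tr NL [498.  201.9  25. ]
tr NR [486.1  87.6  25. ]
tr SR [380.1 106.8  25. ]
trSL [367.7 242.3   0. ]
trSR [355.1 128.6   0. ]
c1 [549.8  47.2  30. ]
c2 [543.1 -30.7  30. ]
c3 [381.9  61.8  30. ]
c4 [375.2 -18.2  30. ]
```

>>> {"fn": "servo_tool", "kwargs": {
  "steps": "0 0 0 0.002 -0.007 0.03 -1; 0 0 0 0.002 -0.007 0.06 -1; 0 0 0 0.002 -0.007 0.06 -1; 0 0 0 0.002 -0.007 0.06 1; 0 0 0 0.002 -0.007 0.06 1"
}}

```text
t: 3.38
tool_pos: [470.8, 16.9, 42.6]
orientation: [0.999, -0.045, 0.001, 0.0]
wrist_force: [-0.3, 0.5, 1.0]
opening: 51.7
gripper_force: 0.0
```

>>> {"fn": "servo_tool", "kwargs": {
  "steps": "0 0 0 0 0 0 1; 0 0 0 0 0 0 1; 0 0 0 -0.005 0 0 1; 0 0 0 -0.02 0 0 1; 0 0 0 -0.035 0 0 1"
}}

```text
t: 4.0
tool_pos: [433.1, 20.3, 40.9]
orientation: [0.999, -0.045, -0.0, 0.0]
wrist_force: [-0.2, 0.6, -0.5]
opening: 0.3
gripper_force: 0.0
```

>>> {"fn": "servo_tool", "kwargs": {
  "steps": "0 0 0 -0.012 0 0 1; 0 0 0 -0.02 0 0 1; 0 0 0 -0.023 0 0 1; 0 0 0 -0.024 0 0 1; 0 0 0 -0.024 0 0 1"
}}

```text
t: 4.62
tool_pos: [411.2, 22.4, 41.1]
orientation: [0.999, -0.045, 0.0, -0.0]
wrist_force: [-0.3, 1.3, -0.4]
opening: -0.2
gripper_force: 0.0
```

Run:
```python
from h import *
c=cam("wrist"); save(c,"w3"); d=cam("side"); save(d,"side1")
i=cv2.resize(c[0],(480,360)); j=cv2.resize(d[0][170:270,210:340],(468,360),interpolation=cv2.INTER_CUBIC)
cv2.imwrite("pics/w3.png",cv2.hconcat([i,j[:, :320]]))
```

```text
(no output)
```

View pics/w3.png

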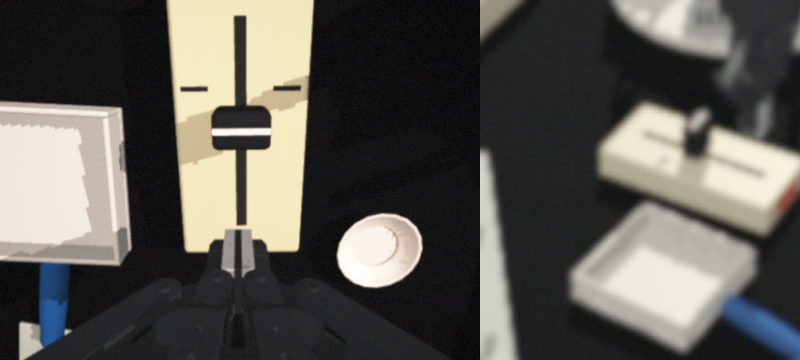

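The slider has not moved; it's at (241,132) in the left panel. The closed fingertips are at (238,235), so the grip missed. I'll work out where everything is now.

Run:
```python
from h import *
a=load("w3"); s=state(); print(s["tool_pos"],s["t"])
f=lambda u:((u[0]+.5)/.9375-.5,(u[1]+.5)/.9375-.5)
for n,u,z in [("line",(241,132),65),("m1",(194,89),30),("m2",(287,88),30),("tip",(238,231),41),("tip60",(238,231),60)]: print(n,ray(a,f(u),z).round(1))
print("tcp px",proj(a,s["tool_pos"])*.9375)
z=s["tool_pos"]
b=load("side1")
print("side tcp crop px",(proj(b,z)-[210,170])*3.6, "slider",(proj(b,[468,15,65])-[210,170])*3.6)
```

```text
[411.13628495  22.38523198  41.07142781] 4.725
line [467.   15.3  65. ]
m1 [488.6  40.6  30. ]
m2 [484.3 -13.6  30. ]
tip [399.7  22.8  41. ]
tip60 [409.7  21.9  60. ]
tcp px [237.02696621 214.84139771]
side tcp crop px [271.37122564 161.29233747] slider [216.81581877 118.66934455]
```

Run:
```python
from h import *
s=state(); z=s["tool_pos"]; o=[]
for n in("side","scene"):
    c=cam(n); save(c,n+"2"); p=proj(c,z); x0,y0=int(p[0])-35,int(p[1])-45; m=c[0][y0:y0+75,x0:x0+66]
    m=cv2.resize(m,None,fx=6,fy=6,interpolation=cv2.INTER_CUBIC)
    for h in(0,20,40):
        q=(proj(c,z+[0,0,h])-[x0,y0]+.5)*6; cv2.circle(m,(int(q[0]),int(q[1])),3,(0,0,255),-1)
    o.append(m)
cv2.imwrite("pics/tip.png",cv2.hconcat(o)); print(o[0].shape)
```

```text
(450, 396, 3)
```

View pics/tip.png

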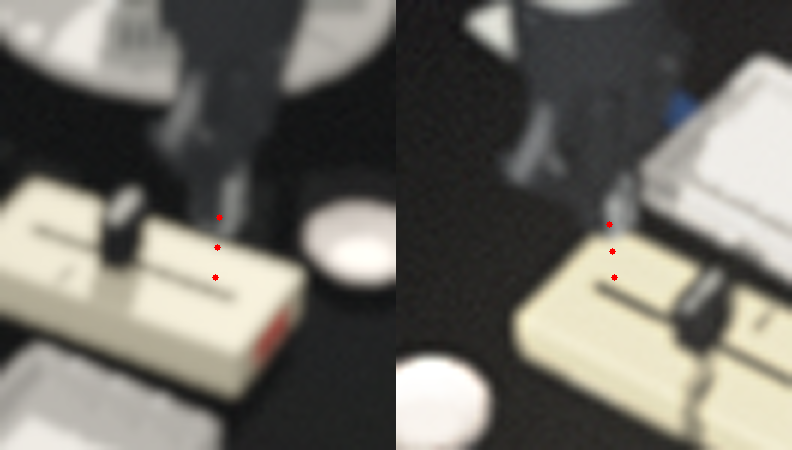

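Run:
```python
from h import *
import plant; print(plant.grip_point_offset)
s=state(); z=s["tool_pos"]
a=load("side2");b=load("scene2")
P=[]
for c,u in((a,(222,236)),(b,(218,236))):
    p=proj(c,z); P.append((int(p[0])-35+u[0]/6-.5,int(p[1])-45+u[1]/6-.5))
print(z,tri(a,P[0],b,P[1]))
g=get_image("wrist"); print(np.array(g["hand_eye"]).round(3))
```

```text
18.700000000000003
[411.05077975  22.41999711  41.05277589] [409.92887135  24.28724442  70.38971039]
[[ 0.00000e+00 -9.47000e-01 -3.22000e-01  8.27630e+01]
 [ 1.00000e+00  0.00000e+00  1.00000e-03  3.33000e-01]
 [-0.00000e+00 -3.22000e-01  9.47000e-01 -1.78757e+02]
 [ 0.00000e+00  0.00000e+00  0.00000e+00  1.00000e+00]]
```

>>> {"fn": "servo_tool", "kwargs": {
  "steps": "0 0 0 0 0 0.005 1; 0 0 0 0 0 0.009 1; 0 0 0 0 0 0.009 1"
}}

```text
t: 5.25
tool_pos: [410.4, 22.4, 31.6]
orientation: [0.999, -0.045, -0.0, 0.0]
wrist_force: [0.2, 0.2, 0.1]
opening: 0.2
gripper_force: 0.0
```

>>> {"fn": "servo_tool", "kwargs": {
  "steps": "0 0 0 0 0 0.001 1; 0 0 0 0 0 0.002 1; 0 0 0 0 0 0.003 1; 0 0 0 0 0 0.003 1"
}}

```text
t: 5.75
tool_pos: [410.8, 22.4, 29.0]
orientation: [0.999, -0.045, -0.0, 0.0]
wrist_force: [-0.3, -0.1, 0.5]
opening: 0.2
gripper_force: 0.0
```

>>> {"fn": "servo_tool", "kwargs": {
  "steps": "0 0 0 0 0 0.001 1; 0 0 0 0 0 0.002 1; 0 0 0 0 0 0.003 1; 0 0 0 0 0 0.003 1"
}}

```text
t: 6.25
tool_pos: [410.8, 22.4, 26.0]
orientation: [0.999, -0.045, -0.0, 0.0]
wrist_force: [-0.1, -0.2, 0.7]
opening: -0.1
gripper_force: 0.0
```

>>> {"fn": "servo_tool", "kwargs": {
  "steps": "0 0 0 0 0 0.002 1; 0 0 0 0 0 0.004 1; 0 0 0 0 0 0.004 1; 0 0 0 0 0 0.004 1"
}}

```text
t: 6.75
tool_pos: [410.8, 22.4, 22.1]
orientation: [0.999, -0.045, -0.0, -0.0]
wrist_force: [0.5, -0.1, -0.3]
opening: -0.0
gripper_force: 0.0
```

>>> {"fn": "servo_tool", "kwargs": {
  "steps": "0 0 0 0 0 0.002 1; 0 0 0 0 0 0.004 1; 0 0 0 0 0 0.004 1; 0 0 0 0 0 0.004 1"
}}

```text
t: 7.25
tool_pos: [410.8, 22.4, 18.1]
orientation: [0.999, -0.045, -0.0, 0.0]
wrist_force: [0.4, 0.2, -0.1]
opening: 0.2
gripper_force: 0.0
```

>>> {"fn": "servo_tool", "kwargs": {
  "steps": "0 0 0 0 0 0.002 1; 0 0 0 0 0 0.004 1; 0 0 0 0 0 0.004 1; 0 0 0 0 0 0.004 1"
}}

```text
t: 7.75
tool_pos: [410.8, 22.4, 14.1]
orientation: [0.999, -0.045, -0.0, 0.0]
wrist_force: [-0.1, 0.3, 0.5]
opening: 0.0
gripper_force: 0.0
```

>>> {"fn": "servo_tool", "kwargs": {
  "steps": "0 0 0 0 0 0.001 1; 0 0 0 0 0 0.003 1; 0 0 0 0 0 0.003 1; 0 0 0 0 0 0.003 1"
}}

```text
t: 8.25
tool_pos: [410.8, 22.4, 11.1]
orientation: [0.999, -0.045, -0.0, 0.0]
wrist_force: [0.7, 0.3, -0.3]
opening: 0.2
gripper_force: 0.0
```

Run:
```python
from h import *
s=state(); z=s["tool_pos"]; o=[]; print(z,s["wrist_force"])
for n in("side","scene"):
    c=cam(n); save(c,n+"3"); p=proj(c,z); x0,y0=int(p[0])-35,int(p[1])-45; m=c[0][y0:y0+75,x0:x0+66]
    m=cv2.resize(m,None,fx=6,fy=6,interpolation=cv2.INTER_CUBIC)
    for h in(20,):
        q=(proj(c,z+[0,0,h])-[x0,y0]+.5)*6; cv2.circle(m,(int(q[0]),int(q[1])),2,(0,0,255),-1)
    o.append(m)
cv2.imwrite("pics/tip2.png",cv2.hconcat(o))
```

```text
[410.81131721  22.38466045  11.05107352] [ 0.69954498  0.33777396 -0.27180406]
```

View pics/tip2.png

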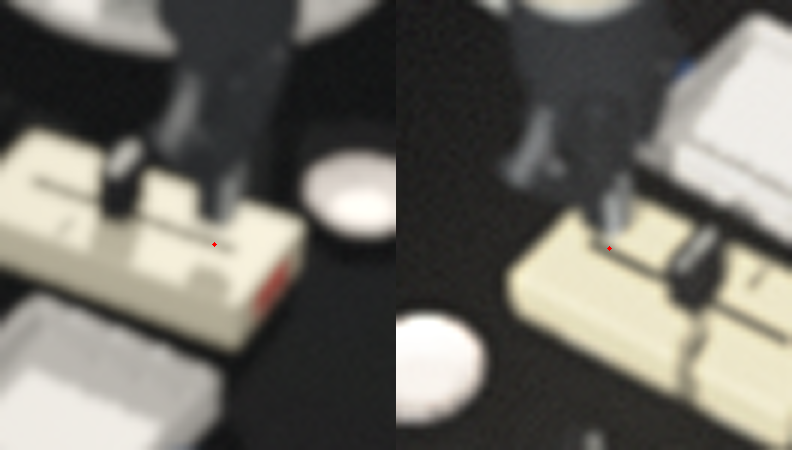

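>>> {"fn": "servo_tool", "kwargs": {
  "steps": "0 0 0 0 0 0.002 1; 0 0 0 0 0 0.004 1; 0 0 0 0 0 0.004 1; 0 0 0 0 0 0.004 1"
}}

```text
t: 8.85
tool_pos: [410.8, 22.4, 7.0]
orientation: [0.999, -0.045, -0.0, -0.0]
wrist_force: [-0.1, 0.5, -0.2]
opening: -0.1
gripper_force: 0.0
```

>>> {"fn": "servo_tool", "kwargs": {
  "steps": "0 0 0 0 0 0.001 1; 0 0 0 0 0 0.002 1; 0 0 0 0 0 0.002 1; 0 0 0 0 0 0.002 1"
}}

```text
t: 9.35
tool_pos: [410.8, 22.4, 5.1]
orientation: [0.999, -0.045, 0.0, 0.0]
wrist_force: [-0.3, 0.4, -0.8]
opening: -0.0
gripper_force: 0.0
```

>>> {"fn": "servo_tool", "kwargs": {
  "steps": "0 0 0 0 0 0.001 1; 0 0 0 0 0 0.002 1; 0 0 0 0 0 0.002 1; 0 0 0 0 0 0.002 1"
}}

```text
t: 9.85
tool_pos: [410.8, 22.4, 3.1]
orientation: [0.999, -0.045, -0.0, 0.0]
wrist_force: [0.0, 0.2, 0.9]
opening: -0.1
gripper_force: 0.0
```

>>> {"fn": "servo_tool", "kwargs": {
  "steps": "0 0 0 0 0 0.001 1; 0 0 0 0 0 0.002 1; 0 0 0 0 0 0.002 1"
}}

```text
t: 10.22
tool_pos: [410.7, 22.4, 1.0]
orientation: [0.999, -0.045, -0.0, 0.0]
wrist_force: [0.1, -0.4, -0.4]
opening: -0.3
gripper_force: 0.0
```

>>> {"fn": "servo_tool", "kwargs": {
  "steps": "0 0 0 0 0 0.001 1; 0 0 0 0 0 0.002 1; 0 0 0 0 0 0.002 1"
}}

```text
t: 10.6
tool_pos: [410.8, 22.4, -1.0]
orientation: [0.999, -0.045, -0.0, 0.0]
wrist_force: [-0.4, 0.0, 0.5]
opening: 0.1
gripper_force: 0.0
```

>>> {"fn": "servo_tool", "kwargs": {
  "steps": "0 0 0 0 0 0.001 1; 0 0 0 0 0 0.001 1; 0 0 0 0 0 0.001 1"
}}

```text
t: 10.98
tool_pos: [410.8, 22.4, -1.9]
orientation: [0.999, -0.045, -0.0, 0.0]
wrist_force: [-0.0, -0.4, 0.3]
opening: -0.1
gripper_force: 0.0
```

>>> {"fn": "servo_tool", "kwargs": {
  "steps": "0 0 0 0 0 0.001 1; 0 0 0 0 0 0.002 1; 0 0 0 0 0 0.002 1"
}}

```text
t: 11.35
tool_pos: [410.7, 22.4, -4.0]
orientation: [0.999, -0.045, -0.0, 0.0]
wrist_force: [0.0, 0.1, -0.0]
opening: -0.0
gripper_force: 0.0
```

>>> {"fn": "servo_tool", "kwargs": {
  "steps": "0 0 0 0 0 0.001 1; 0 0 0 0 0 0.002 1; 0 0 0 0 0 0.002 1"
}}

```text
t: 11.72
tool_pos: [410.9, 22.4, -5.2]
orientation: [0.999, -0.045, 0.0, 0.0]
wrist_force: [-4.7, -0.4, 16.2]
opening: 0.1
gripper_force: 8.1
```

Run:
```python
from h import *
s=state(); z=s["tool_pos"]; o=[]; print(z,s["wrist_force"])
for n in("side","scene"):
    c=cam(n); save(c,n+"4"); p=proj(c,z+[0,0,33]); x0,y0=int(p[0])-22,int(p[1])-25; m=c[0][y0:y0+40,x0:x0+44]
    m=cv2.resize(m,None,fx=9,fy=9,interpolation=cv2.INTER_CUBIC)
    q=(proj(c,z+[0,0,30-z[2]])-[x0,y0]+.5)*9; cv2.circle(m,(int(q[0]),int(q[1])),2,(0,0,255),-1)
    o.append(m)
cv2.imwrite("pics/tip3.png",cv2.hconcat(o))
```

```text
[410.9261525   22.37471273  -5.17000565] [-4.65496783 -0.37174712 16.18920397]
```

View pics/tip3.png

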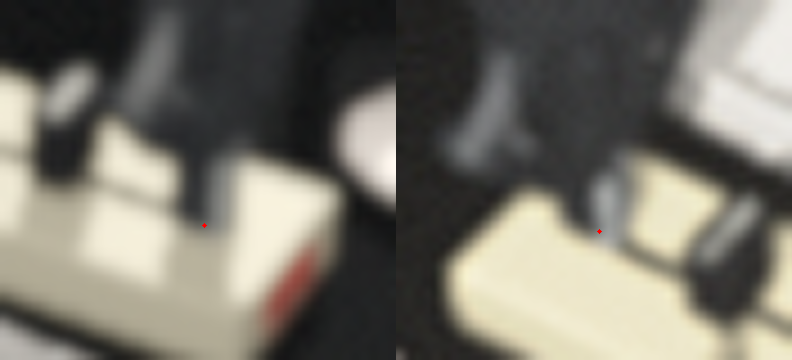

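>>> {"fn": "servo_tool", "kwargs": {
  "steps": "0 0 0 0 0 -0.045 -1; 0 0 0 0.01 0 -0.045 -1; 0 0 0 0.057 0.002 -0.045 -1; 0 0 0 0.057 0.002 -0.045 -1; 0 0 0 0.057 0.002 -0.045 -1"
}}

```text
t: 12.45
tool_pos: [466.5, 15.2, 38.2]
orientation: [0.999, -0.045, -0.001, 0.0]
wrist_force: [-0.5, 0.5, -0.4]
opening: 85.4
gripper_force: 0.0
```

>>> {"fn": "servo_tool", "kwargs": {
  "steps": "0 0 0 0 0 0.02 -1; 0 0 0 0 0 0.039 -1; 0 0 0 0 0 0.039 -1; 0 0 0 0 0 0.039 1; 0 0 0 0 0 0.039 1"
}}

```text
t: 13.08
tool_pos: [467.8, 15.3, 0.8]
orientation: [0.999, -0.045, 0.001, 0.0]
wrist_force: [-0.2, -0.5, -0.1]
opening: 51.6
gripper_force: 0.0
```

>>> {"fn": "servo_tool", "kwargs": {
  "steps": "0 0 0 0 0 0 1; 0 0 0 0 0 0 1; 0 0 0 0 0 0 1"
}}

```text
t: 13.45
tool_pos: [468.1, 15.6, 0.9]
orientation: [0.999, -0.045, 0.001, -0.0]
wrist_force: [-0.8, 1.2, 5.8]
opening: 29.1
gripper_force: 59.0
```

>>> {"fn": "servo_tool", "kwargs": {
  "steps": "0 0 0 -0.015 0 0 1; 0 0 0 -0.03 0 0 1; 0 0 0 -0.045 0.0005 0 1; 0 0 0 -0.053 0.0005 0 1; 0 0 0 -0.055 0.0005 0 1"
}}

```text
t: 14.08
tool_pos: [412.9, 20.1, 0.8]
orientation: [0.999, -0.045, 0.001, -0.0]
wrist_force: [1.8, 0.9, 5.8]
opening: 29.1
gripper_force: 61.9
```

>>> {"fn": "servo_tool", "kwargs": {
  "steps": "0 0 0 -0.002 0 0 1; 0 0 0 -0.002 0 0 1; 0 0 0 -0.002 0 0 1"
}}

```text
t: 14.45
tool_pos: [412.1, 20.1, 0.8]
orientation: [0.999, -0.045, 0.002, -0.0]
wrist_force: [4.4, -0.2, 7.0]
opening: 29.2
gripper_force: 61.7
```

>>> {"fn": "servo_tool", "kwargs": {
  "steps": "0 0 0 -0.002 0 0 1; 0 0 0 -0.003 0 0 1; 0 0 0 -0.003 0 0 1"
}}

```text
t: 14.82
tool_pos: [412.2, 20.2, 0.9]
orientation: [0.999, -0.045, 0.004, -0.001]
wrist_force: [15.1, -2.6, -6.3]
opening: 29.1
gripper_force: 60.0
```

>>> {"fn": "servo_tool", "kwargs": {
  "steps": "0 0 0 0.003 0 0 -1; 0 0 0 0.003 0 0 -1; 0 0 0 0.003 0 -0.03 -1; 0 0 0 0.003 0 -0.09 -1; 0 0 0 0.003 0 -0.15 -1"
}}

```text
t: 15.45
tool_pos: [408.7, 20.1, 151.0]
orientation: [0.999, -0.045, -0.002, -0.0]
wrist_force: [2.0, -1.4, -0.6]
opening: 85.3
gripper_force: 0.0
```

>>> {"fn": "servo_tool", "kwargs": {
  "steps": "0 0 -0.18 0.02 0.03 -0.06 -1; 0 0 -0.36 0.05 0.08 -0.1 -1; 0 0 -0.55 0.08 0.14 -0.1 -1; 0 0 -0.73 0.11 0.2 -0.1 -1; 0 0 -0.91 0.146 0.256 -0.1 -1"
}}

```text
t: 16.08
tool_pos: [517.9, -219.4, 249.5]
orientation: [0.917, 0.398, -0.001, -0.0]
wrist_force: [1.6, 1.8, 1.1]
opening: 85.5
gripper_force: 0.0
```

>>> {"fn": "servo_tool", "kwargs": {
  "steps": "0 0 -0.18 0 0 0 -1; 0 0 -0.36 0 0 0 -1; 0 0 -0.55 0 0 0 -1; 0 0 -0.73 0 0 0 -1; 0 0 -0.91 0 0 0 -1"
}}

```text
t: 16.7
tool_pos: [517.2, -217.3, 248.7]
orientation: [0.649, 0.76, -0.0, -0.001]
wrist_force: [-0.2, 0.6, -0.5]
opening: 85.3
gripper_force: 0.0
```

>>> {"fn": "servo_tool", "kwargs": {
  "steps": "0 0 -0.15 0 0 0 -1; 0 0 -0.19 0 0 0 -1; 0 0 -0.19 0 0 0 -1"
}}

```text
t: 17.08
tool_pos: [517.4, -217.5, 248.9]
orientation: [0.577, 0.817, -0.0, -0.001]
wrist_force: [-0.0, -0.5, 0.3]
opening: 85.7
gripper_force: 0.0
```

```bash
cat >> h.py <<'E'
def yaw(s): 
    x=Ro.from_quat(s["orientation"]).as_matrix()[:,0]; return np.arctan2(x[1],x[0])
E
python3 - <<'E'
from h import *
s=state(); print(s["tool_pos"],yaw(s),s["joints"].round(2))
c=cam("wrist"); save(c,"w5"); cv2.imwrite("pics/w5.png",cv2.resize(c[0],(800,600),interpolation=cv2.INTER_CUBIC))
E
```

```text
[ 517.43674947 -217.5337193   248.89149739] 1.9116171987878912 [ 0.78  0.32 -0.6   1.65  0.19  1.23  0.48]
```

View pics/w5.png

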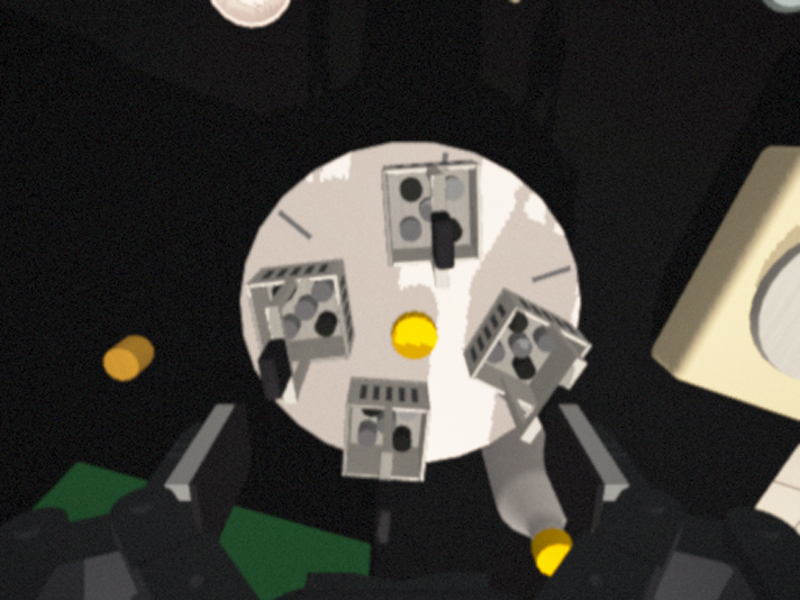

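```bash
cat > fit.py <<'E'
from h import *
from scipy.optimize import least_squares
def pts(p):
    c,s=np.cos(p[2]),np.sin(p[2]); R=np.array([[c,-s,0],[s,c,0],[0,0,1]])
    return lambda q:R@np.array(q,float)+[p[0],p[1],40]
def rim(p): P=pts(p); return [P([a*32,b*32,45]) for a,b in((1,1),(1,-1),(-1,-1),(-1,1))]
def fit(c,corn,p0):
    def r(p):
        q=np.array([proj(c,X) for X in rim(p)]); return min(((q[np.roll(np.arange(4),k)[::d]]-corn).ravel() for k in range(4) for d in(1,-1)),key=lambda e:np.sum(e**2))
    o=least_squares(r,p0,x_scale=[1,1,.02]); return o.x,np.sqrt(np.mean(o.fun**2))
def wire(m,c,p,x0,y0,k,col):
    P=pts(p); L=[]
    L.append([P([a*32,b*32,45]) for a,b in((1,1),(1,-1),(-1,-1),(-1,1),(1,1))])
    L.append([P([a*32,b*32,0]) for a,b in((1,1),(1,-1),(-1,-1),(-1,1),(1,1))])
    L.append([P(q) for q in((0,-29,45),(0,-29,99),(0,29,99),(0,29,45))])
    L.append([P(q) for q in((0,-13,103),(0,-13,133),(0,13,133),(0,13,103))])
    for l in L:
        q=np.array([(proj(c,X)-[x0,y0]+.5)*k for X in l]).round().astype(int); cv2.polylines(m,[q.reshape(-1,1,2)],False,col,1,cv2.LINE_AA)
E
python3 - <<'E'
from fit import *
c=load("w5"); f=lambda u:((u[0]+.5)/1.5625-.5,(u[1]+.5)/1.5625-.5)
B={"B1":[(384,172),(480,168),(478,256),(390,265)],"B2":[(250,287),(345,275),(352,355),(268,372)],"B3":[(348,405),(430,405),(425,480),(343,475)],"B4":[(508,298),(590,347),(540,418),(466,372)]}
x0,y0,k=140,95,3; m=cv2.resize(c[0][y0:y0+195,x0:x0+260],None,fx=k,fy=k,interpolation=cv2.INTER_CUBIC)
for i,(n,u) in enumerate(B.items()):
    u=np.array([f(q) for q in u]); g=ray(c,u.mean(0),85)
    th=np.array([ray(c,q,85) for q in u]); d=th[1]-th[0]; p0=[g[0],g[1],np.arctan2(d[1],d[0])]
    p,e=fit(c,u,p0); print(n,p.round(3),np.degrees(p[2])%90,e.round(2)); 
    p[2]=min((p[2]+j*np.pi/2 for j in range(4)),key=lambda a:abs((a-0.35+np.pi)%(2*np.pi)-np.pi)); print("  ",p.round(3))
    wire(m,c,p,x0,y0,k,[(0,0,255),(0,200,0),(255,0,0),(255,0,255)][i])
cv2.imwrite("pics/fit.png",m)
E
```

```text
B1 [ 5.30894e+02 -1.84835e+02  3.98000e-01] 22.81458236362896 1.99
   [ 5.30894e+02 -1.84835e+02  3.98000e-01]
B2 [ 4.71640e+02 -2.85801e+02  4.65000e-01] 26.62301441836613 1.64
   [ 4.71640e+02 -2.85801e+02  4.65000e-01]
B3 [ 5.58771e+02 -3.58278e+02  2.89000e-01] 16.580878318164903 0.94
   [ 5.58771e+02 -3.58278e+02  2.89000e-01]
B4 [ 6.30995e+02 -2.58890e+02 -1.70000e-01] 80.27471210338017 2.33
   [ 6.30995e+02 -2.58890e+02 -1.70000e-01]
```

View pics/fit.png

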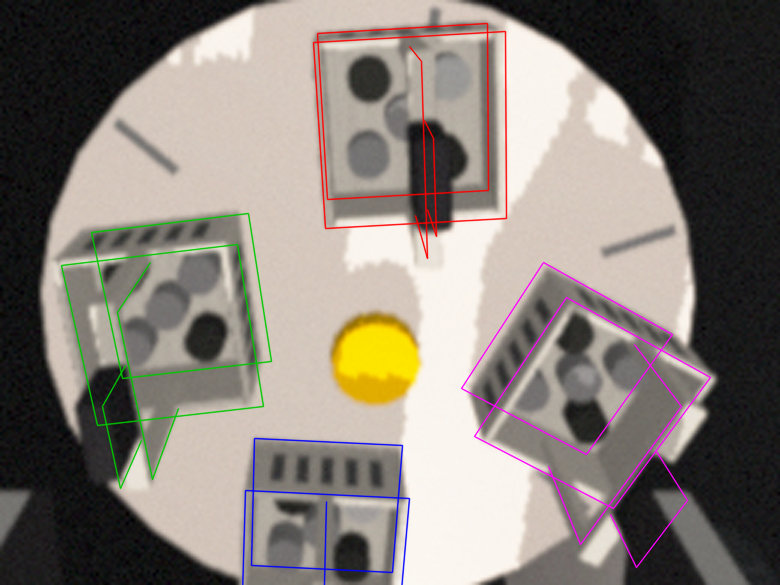

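Wires from my corner readings roughly follow baskets B1 (top), B2 (left), B3 (bottom) and B4 (right). The yaws suit tool yaw of about 1.9 rad, so I'll keep that and look at the rack once before picking.

>>> {"fn": "servo_tool", "kwargs": {
  "steps": "0 0 0 0.05 0.02 -0.025 -1; 0 0 0 0.1 0.04 -0.025 -1; 0 0 0 0.15 0.06 -0.025 -1; 0 0 0 0.2 0.08 -0.025 -1; 0 0 0 0.245 0.099 -0.025 -1"
}}

```text
t: 17.75
tool_pos: [529.1, 48.1, 274.6]
orientation: [0.577, 0.817, -0.0, -0.0]
wrist_force: [1.2, -0.4, 0.3]
opening: 85.4
gripper_force: 0.0
```

>>> {"fn": "servo_tool", "kwargs": {
  "steps": "0 0 0 0.05 0.02 -0.025 -1; 0 0 0 0.1 0.04 -0.025 -1; 0 0 0 0.15 0.06 -0.025 -1; 0 0 0 0.2 0.08 -0.025 -1; 0 0 0 0.245 0.099 -0.025 -1"
}}

```text
t: 18.38
tool_pos: [540.5, 311.8, 299.3]
orientation: [0.577, 0.817, -0.0, -0.0]
wrist_force: [0.2, -0.4, 0.4]
opening: 85.7
gripper_force: 0.0
```

>>> {"fn": "servo_tool", "kwargs": {
  "steps": "0 0 0 0 0 0 -1; 0 0 0 0 0 0 -1"
}}

```text
t: 18.62
tool_pos: [540.9, 309.6, 299.1]
orientation: [0.577, 0.817, -0.001, 0.0]
wrist_force: [-0.2, 0.2, -0.9]
opening: 85.5
gripper_force: 0.0
```

Run:
```python
from h import *
s=state(); print(s["tool_pos"],yaw(s),s["joints"].round(2))
c=cam("wrist"); save(c,"w6"); cv2.imwrite("pics/w6.png",cv2.resize(c[0],(800,600),interpolation=cv2.INTER_CUBIC))
```

```text
[540.87980737 309.55643199 299.13110479] 1.911624387046724 [-0.07  0.45 -0.78  1.41  0.32  1.41 -0.51]
```

View pics/w6.png

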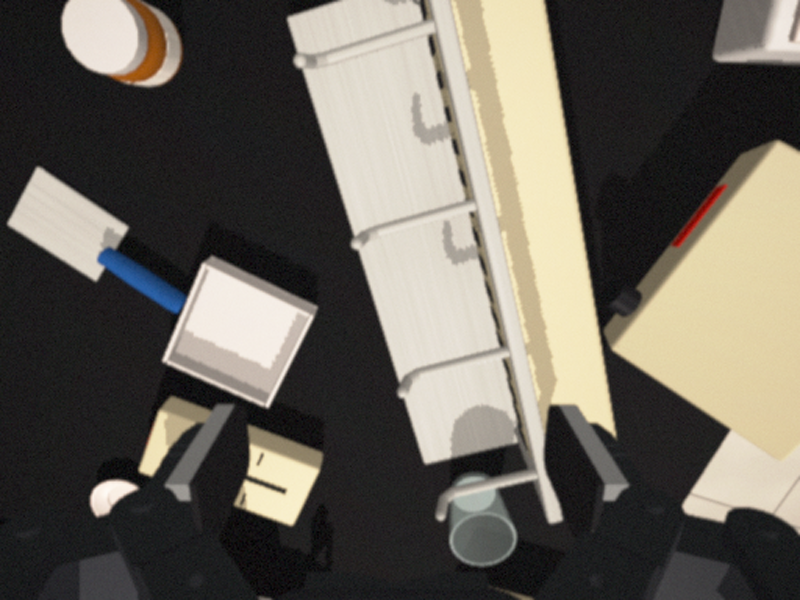

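The rack view shows hook tips at (303,60), (358,243), (404,388) and (443,508), and their rail ends at (433,25), (475,207), (507,353) and (535,478). The beaker stands near hook0, at about (485,535).

Run:
```python
from h import *
c=load("w6"); f=lambda u:((u[0]+.5)/1.5625-.5,(u[1]+.5)/1.5625-.5)
T=[(443,508),(404,388),(358,243),(303,60)];B=[(535,478),(507,353),(475,207),(433,25)]
t=np.array([ray(c,f(u),152) for u in T])[:,:2]; b=np.array([ray(c,f(u),135) for u in B])[:,:2]
print(t.round(1),b.round(1),(b-t).round(1),np.linalg.norm(b-t,axis=1),np.linalg.norm(np.diff(t,axis=0),axis=1))
# fit
from scipy.optimize import least_squares
def model(p):
    x=np.array([np.cos(p[2]),np.sin(p[2])]);y=np.array([-x[1],x[0]])
    S=[p[:2]+y*(-165+110*i) for i in range(4)]; return np.array(S),x,y
def r(p):
    S,x,y=model(p); return np.r_[(S-31*x-t).ravel(),(S+50*x-b).ravel()]
o=least_squares(r,[570,288,.6]); print(o.x,o.fun.round(1)); S,x,y=model(o.x); print(S.round(1))
for n,u,z in [("bkL",(449,540),70),("bkR",(516,540),70),("bkC",(483,537),70),("bkbase",(470,490),0),("plate",(425,464),10),("plate2",(288,18),10),
 ("tray",(210,258),25),("tray",(317,308),25),("tray",(268,407),25),("tray",(164,360),25)]:
    print(n,ray(c,f(u),z).round(1))
w=load("w5")
for n,u,z in [("bottlecap",(552,552),150),("B1tab",None,0)]:
    if u: print(n,ray(w,f(u),z).round())
g=lambda u:((u[0])/3-.5+140,(u[1])/3-.5+95)
for n,u,z in [("B1",(431,177),158),("B2",(110,425),158),("B4",(648,482),139),("cap",(376,358),56)]: print(n,ray(w,g(u),z).round(1))
print("B3",ray(w,f((384,525)),158))
```

```text
[[639.2 138.1]
 [576.1 225. ]
 [513.3 312.6]
 [450.4 403.3]] [[703.7 176.4]
 [639.9 268. ]
 [578.2 357.3]
 [514.2 447.8]] [[64.5 38.3]
 [63.7 43. ]
 [64.9 44.7]
 [63.8 44.6]] [74.98421099 76.91604932 78.79538892 77.8407596 ] [107.37648885 107.81782405 110.31994907]
[569.11052026 285.59350672   0.61120808] [-0.8 -5.4 -0.8 -2.2 -1.2  0.2 -1.4 -0.3  1.1  2.8  1.8  1.2  0.3  2.1
  1.1  1.6]
[[663.8 150.5]
 [600.7 240.6]
 [537.5 330.6]
 [474.4 420.7]]
bkL [690.4  41.4  70. ]
bkR [752.5  63.5  70. ]
bkC [720.5  56.1  70. ]
bkbase [717.4  54.5   0. ]
plate [655.3  76.3  10. ]
plate2 [403.1 435.6  10. ]
tray [392.6 226.   25. ]
tray [496.7 212.6  25. ]
tray [480.9  96.6  25. ]
tray [373.6 112.7  25. ]
bottlecap [ 679. -361.  150.]
B1 [ 531.4 -185.   158. ]
B2 [ 468.1 -287.3  158. ]
B4 [ 637.5 -258.6  139. ]
cap [ 552.9 -278.3   56. ]
B3 [ 562.90391048 -370.64777548  158.        ]
```

>>> {"fn": "servo_tool", "kwargs": {
  "steps": "0 0 0 -0.05 -0.019 0 -0.2; 0 0 0 -0.1 -0.038 0 -0.2; 0 0 0 -0.15 -0.056 0 -0.2; 0 0 0 -0.2 -0.075 0 -0.2; 0 0 0 -0.232 -0.087 0.02 -0.2"
}}

```text
t: 19.3
tool_pos: [537.3, 57.4, 280.9]
orientation: [0.579, 0.815, 0.0, 0.002]
wrist_force: [0.1, 0.1, -0.3]
opening: 51.0
gripper_force: 0.0
```

>>> {"fn": "servo_tool", "kwargs": {
  "steps": "0 0 -0.06 -0.05 -0.019 0 -0.2; 0 0 -0.06 -0.1 -0.038 0 -0.2; 0 0 -0.06 -0.15 -0.056 0 -0.2; 0 0 -0.06 -0.2 -0.075 0.02 -0.2; 0 0 -0.06 -0.232 -0.087 0.05 -0.2"
}}

```text
t: 19.92
tool_pos: [531.2, -190.8, 230.0]
orientation: [0.555, 0.832, -0.001, 0.001]
wrist_force: [-0.2, 1.1, -0.4]
opening: 51.5
gripper_force: 0.0
```

>>> {"fn": "servo_tool", "kwargs": {
  "steps": "0 0 0 0 0 0 -0.2; 0 0 0 0 0 0 -0.2"
}}

```text
t: 20.18
tool_pos: [531.9, -185.8, 230.2]
orientation: [0.553, 0.833, 0.0, 0.0]
wrist_force: [0.8, -0.0, 2.0]
opening: 51.4
gripper_force: 0.0
```

```bash
cat >> h.py <<'E'
def to(x,y,z,psi):
    s=state(); p=s["tool_pos"]; R=Ro.from_quat(s["orientation"]).as_matrix(); d=R.T@(np.array([x,y,z])-p)
    rz=-((psi-yaw(s)+np.pi)%(2*np.pi)-np.pi); print("at",p.round(1),round(yaw(s),3),"-> rz %.3f  d %s"%(rz,(d/1000).round(4)))
E
python3 -c "
from h import *
to(531,-185,115,1.97)"
```

```text
at [ 531.9 -185.8  230.2] 1.97 -> rz 0.000  d [ 0.0011 -0.0006  0.1152]
```

Descend, grip and look at the forces.

>>> {"fn": "servo_tool", "kwargs": {
  "steps": "0 0 0 0.001 0 0.05 -0.2; 0 0 0 0.001 0 0.09 -0.2; 0 0 0 0.001 0 0.115 -0.2; 0 0 0 0.001 0 0.115 -0.2; 0 0 0 0.001 0 0.115 0.6"
}}

```text
t: 20.8
tool_pos: [533.1, -184.1, 116.5]
orientation: [0.552, 0.834, 0.0, 0.001]
wrist_force: [0.0, -0.7, -0.3]
opening: 34.0
gripper_force: 0.0
```

>>> {"fn": "servo_tool", "kwargs": {
  "steps": "0 0 0 0 0 0 1; 0 0 0 0 0 0 1; 0 0 0 0 0 0 1; 0 0 0 0 0 0 1"
}}

```text
t: 21.3
tool_pos: [532.8, -184.8, 116.0]
orientation: [0.552, 0.834, 0.0, 0.001]
wrist_force: [-0.9, 0.2, 7.2]
opening: 8.8
gripper_force: 60.8
```

>>> {"fn": "servo_tool", "kwargs": {
  "steps": "0 0 0 0 0 -0.01 1; 0 0 0 0 0 -0.04 1; 0 0 0 0 0 -0.09 1; 0 0 0 0 0 -0.14 1; 0 0 0 0 0 -0.15 1"
}}

```text
t: 21.92
tool_pos: [533.5, -184.5, 268.6]
orientation: [0.552, 0.834, 0.001, 0.003]
wrist_force: [0.0, 0.3, -2.5]
opening: 8.6
gripper_force: 59.7
```

>>> {"fn": "servo_tool", "kwargs": {
  "steps": "0 0 -0.05 0.04 0.03 0 1; 0 0 -0.1 0.09 0.065 0 1; 0 0 -0.15 0.14 0.1 0 1; 0 0 -0.212 0.19 0.136 0 1; 0 0 -0.212 0.225 0.162 0 1"
}}

```text
t: 22.55
tool_pos: [592.6, 88.9, 263.8]
orientation: [0.459, 0.888, -0.0, -0.001]
wrist_force: [0.3, -0.3, -1.7]
opening: 8.9
gripper_force: 59.7
```

>>> {"fn": "servo_tool", "kwargs": {
  "steps": "0 0 0 0 0 0 1; 0 0 0 0 0 0 1"
}}

```text
t: 22.8
tool_pos: [592.8, 85.1, 263.7]
orientation: [0.461, 0.888, -0.001, -0.001]
wrist_force: [0.2, -1.1, -0.9]
opening: 8.7
gripper_force: 59.7
```

```bash
python3 -c "
from h import *
to(598.5,104.6,147,2.182); s=state(); print(s['opening'],s['wrist_force'])"
```

```text
at [592.8  85.1 263.7] 2.184 -> rz 0.002  d [0.0126 0.0161 0.1167]
8.706058344322862 [ 0.24666686 -1.08822991 -0.91754846]
```

>>> {"fn": "servo_tool", "kwargs": {
  "steps": "0 0 0 0.013 0.016 0.05 1; 0 0 0 0.013 0.016 0.1 1; 0 0 0 0.013 0.016 0.117 1; 0 0 0 0.013 0.016 0.117 1; 0 0 0 0.013 0.016 0.117 1"
}}

```text
t: 23.42
tool_pos: [600.2, 105.5, 149.8]
orientation: [0.461, 0.887, 0.001, 0.001]
wrist_force: [-0.2, -0.4, -1.3]
opening: 8.8
gripper_force: 59.7
```

Run:
```python
from h import *
to(663.8+.819*6,150.5+.574*6,147,2.182)
o=[]
for n in("side","scene"):
    c=cam(n); p=proj(c,[630,125,130]); x0,y0=int(p[0])-40,int(p[1])-45
    m=cv2.resize(c[0][y0:y0+90,x0:x0+80],None,fx=5,fy=5,interpolation=cv2.INTER_CUBIC); o.append(m)
cv2.imwrite("pics/hang1.png",cv2.hconcat(o))
```

```text
at [600.2 105.5 149.8] 2.183 -> rz 0.001  d [0.0003 0.0839 0.003 ]
```

View pics/hang1.png

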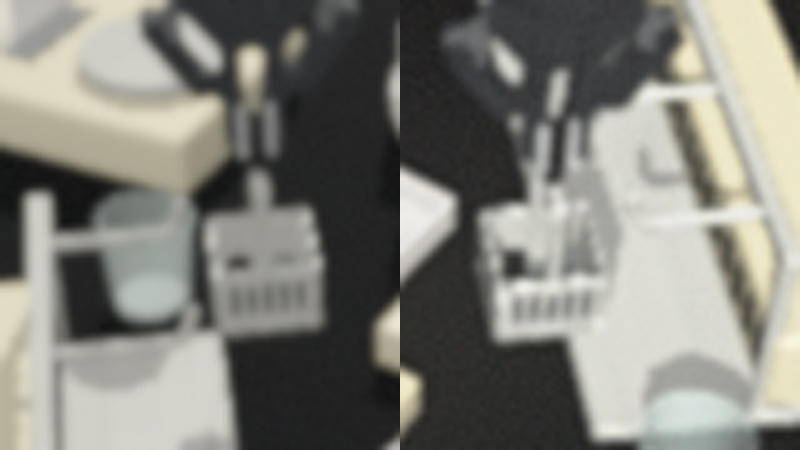

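The view shows the basket level and in line in front of hook0, with its handle above the hook tip. I'll insert it and watch the force.

>>> {"fn": "servo_tool", "kwargs": {
  "steps": "0 0 0 0 0.015 0.003 1; 0 0 0 0 0.03 0.003 1; 0 0 0 0 0.045 0.003 1; 0 0 0 0 0.045 0.003 1"
}}

```text
t: 24.02
tool_pos: [636.4, 133.2, 144.3]
orientation: [0.46, 0.888, 0.0, -0.0]
wrist_force: [-0.9, 0.4, -1.6]
opening: 9.1
gripper_force: 59.7
```

>>> {"fn": "servo_tool", "kwargs": {
  "steps": "0 0 0 0 0.015 0 1; 0 0 0 0 0.03 0 1; 0 0 0 0 0.039 0 1; 0 0 0 0 0.039 0 1; 0 0 0 0 0.039 0.01 1"
}}

```text
t: 24.65
tool_pos: [667.8, 154.0, 135.0]
orientation: [0.461, 0.887, 0.0, 0.0]
wrist_force: [-0.2, -0.9, -1.3]
opening: 8.9
gripper_force: 59.8
```

>>> {"fn": "servo_tool", "kwargs": {
  "steps": "0 0 0 0 0 0.008 1; 0 0 0 0 0 0.014 1; 0 0 0 0 0 0.018 1; 0 0 0 0 0 0.02 1; 0 0 0 0 0 0.02 1"
}}

```text
t: 25.28
tool_pos: [667.7, 154.0, 115.0]
orientation: [0.461, 0.887, 0.0, 0.0]
wrist_force: [-0.8, -0.3, -0.4]
opening: 8.6
gripper_force: 60.0
```

>>> {"fn": "servo_tool", "kwargs": {
  "steps": "0 0 0 0 0 0.001 1; 0 0 0 0 0 0.002 1; 0 0 0 0 0 0.002 1"
}}

```text
t: 25.65
tool_pos: [667.8, 154.1, 114.7]
orientation: [0.461, 0.887, 0.0, 0.001]
wrist_force: [-4.5, -2.6, 10.8]
opening: 8.4
gripper_force: 61.7
```

>>> {"fn": "servo_tool", "kwargs": {
  "steps": "0 0 0 0 0 -0.002 0.6; 0 0 0 0 0 -0.002 0.6; 0 0 0 0 0 -0.002 0.6; 0 0 0 0 0 -0.03 0.6; 0 0 0 0 0 -0.08 0.6"
}}

```text
t: 26.28
tool_pos: [666.4, 153.4, 191.1]
orientation: [0.461, 0.888, -0.001, -0.002]
wrist_force: [0.5, -0.2, -0.2]
opening: 16.8
gripper_force: 0.0
```

>>> {"fn": "servo_tool", "kwargs": {
  "steps": "0 0 0 0 -0.02 -0.04 -0.2; 0 0 0 0 -0.06 -0.06 -0.2; 0 0 0 0 -0.12 -0.06 -0.2; 0 0 0 -0.05 -0.14 -0.06 -0.2; 0 0 0 -0.1 -0.14 -0.06 -0.2"
}}

```text
t: 26.9
tool_pos: [610.1, -10.6, 253.6]
orientation: [0.461, 0.887, -0.001, 0.001]
wrist_force: [0.5, 0.0, -0.0]
opening: 51.7
gripper_force: 0.0
```

Run:
```python
from h import *
to(500,-190,265,2.04)
o=[]
for n in("side","scene"):
    c=cam(n); save(c,n+"5"); p=proj(c,[640,140,100]); x0,y0=int(p[0])-40,int(p[1])-35
    m=cv2.resize(c[0][y0:y0+70,x0:x0+66],None,fx=6,fy=6,interpolation=cv2.INTER_CUBIC); o.append(m)
    P=[proj(c,[a,b,100]) for a,b in((640,-380),(640,-170),(430,-380),(430,-170))]
cv2.imwrite("pics/hang2.png",cv2.hconcat(o))
```

```text
at [610.1 -10.6 253.6] 2.183 -> rz 0.143  d [-0.0835 -0.1932 -0.0112]
```

View pics/hang2.png

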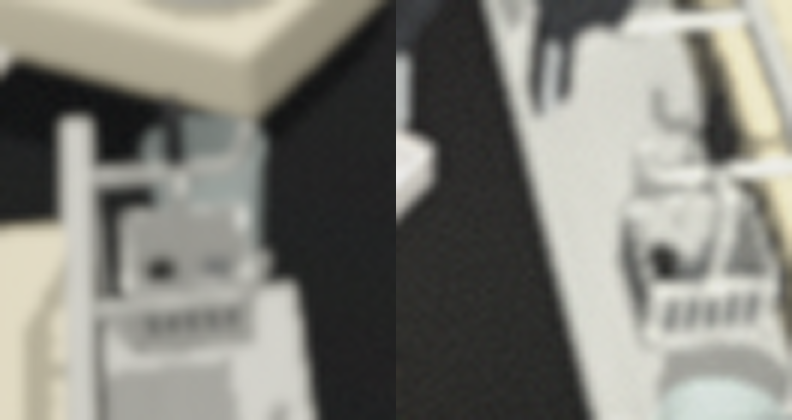

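```bash
cat > chk.py <<'E'
from fit import *
BK={"B2":[470,-286.5,.465],"B3":[559,-358.5,.289],"B4":[633,-259,-.17],"cap":[553.5,-278.5,0]}
def check(tag,names):
    for n in names:
        for cm in("scene","side"):
            a,b=load(cm+"0"),load(cm+tag); P=pts(BK[n]); hh=(0,16) if n=="cap" else (0,133); w=20 if n=="cap" else 34
            q=np.array([proj(a,P([i*w,j*w,k])) for i in(-1,1) for j in(-1,1) for k in hh]); (x0,y0),(x1,y1)=q.min(0).astype(int),q.max(0).astype(int)+1
            r=cv2.matchTemplate(b[0][y0-14:y1+14,x0-14:x1+14],a[0][y0:y1,x0:x1],cv2.TM_CCOEFF_NORMED); _,v,_,l=cv2.minMaxLoc(r)
            print(n,cm,"shift px",l[0]-14,l[1]-14,"score %.2f at0 %.2f"%(v,r[14,14]))
E
python3 -c "
from chk import *
check('5',['B2','B3','B4','cap'])"
```

```text
B2 scene shift px 0 0 score 0.99 at0 0.99
B2 side shift px 0 0 score 1.00 at0 1.00
B3 scene shift px 0 0 score 0.98 at0 0.98
B3 side shift px 1 0 score 0.96 at0 0.95
B4 scene shift px 0 0 score 0.91 at0 0.91
B4 side shift px 0 0 score 0.98 at0 0.98
cap scene shift px 0 0 score 0.99 at0 0.99
cap side shift px 1 0 score 0.71 at0 0.69
```

>>> {"fn": "servo_tool", "kwargs": {
  "steps": "0 0 0.147 -0.028 -0.053 0 -0.2; 0 0 0.147 -0.056 -0.106 0 -0.2; 0 0 0.147 -0.084 -0.16 0 -0.2; 0 0 0.147 -0.114 -0.215 0 -0.2; 0 0 0.147 -0.145 -0.273 0 -0.2"
}}

```text
t: 27.62
tool_pos: [471.4, -282.1, 252.7]
orientation: [0.524, 0.851, 0.0, 0.0]
wrist_force: [1.3, 0.3, -0.7]
opening: 51.2
gripper_force: 0.0
```

>>> {"fn": "servo_tool", "kwargs": {
  "steps": "0 0 0 0 0 0.02 -0.2; 0 0 0 0 0 0.04 -0.2; 0 0 0 0 0 0.04 -0.2"
}}

```text
t: 28.0
tool_pos: [471.4, -280.2, 211.3]
orientation: [0.525, 0.851, 0.0, -0.001]
wrist_force: [0.8, 0.0, 0.7]
opening: 50.9
gripper_force: 0.0
```

```bash
python3 -c "
from h import *
to(469.5,-286.5,116,2.036)"
```

```text
at [ 471.4 -280.2  211.3] 2.037 -> rz 0.001  d [-0.005  -0.0044  0.0953]
```

>>> {"fn": "servo_tool", "kwargs": {
  "steps": "0 0 0 -0.005 -0.004 0.04 -0.2; 0 0 0 -0.005 -0.004 0.08 -0.2; 0 0 0 -0.005 -0.004 0.095 -0.2; 0 0 0 -0.005 -0.004 0.095 -0.2; 0 0 0 -0.005 -0.004 0.095 0.6"
}}

```text
t: 28.62
tool_pos: [472.2, -287.4, 119.3]
orientation: [0.525, 0.851, 0.0, 0.001]
wrist_force: [0.6, 0.4, -0.3]
opening: 34.1
gripper_force: 0.0
```

>>> {"fn": "servo_tool", "kwargs": {
  "steps": "0 0 0 0 0 0 1; 0 0 0 0 0 0 1; 0 0 0 0 0 0 1; 0 0 0 0 0 0 1"
}}

```text
t: 29.12
tool_pos: [471.4, -287.6, 118.7]
orientation: [0.525, 0.851, -0.0, 0.001]
wrist_force: [-2.2, 0.3, 6.9]
opening: 8.4
gripper_force: 61.6
```

>>> {"fn": "servo_tool", "kwargs": {
  "steps": "0 0 0 0 0 -0.01 1; 0 0 0 0 0 -0.04 1; 0 0 0 0 0 -0.09 1; 0 0 0 0 0 -0.14 1; 0 0 0 0 0 -0.15 1"
}}

```text
t: 29.75
tool_pos: [472.5, -287.4, 271.5]
orientation: [0.525, 0.851, -0.0, 0.003]
wrist_force: [0.3, 0.2, -2.3]
opening: 8.3
gripper_force: 60.6
```

```bash
python3 -c "
from h import *
to(535.2,194.7,266,2.182)"
```

```text
at [ 472.5 -287.4  271.5] 2.037 -> rz -0.145  d [0.4025 0.2727 0.0044]
```

>>> {"fn": "servo_tool", "kwargs": {
  "steps": "0 0 0 0.04 0.027 0 1; 0 0 0 0.085 0.058 0 1; 0 0 0 0.13 0.088 0 1; 0 0 0 0.17 0.115 0 1; 0 0 0 0.2 0.136 0 1"
}}

```text
t: 30.38
tool_pos: [501.8, -45.0, 267.0]
orientation: [0.524, 0.852, -0.0, -0.001]
wrist_force: [-0.0, -1.1, -2.9]
opening: 8.2
gripper_force: 60.5
```

>>> {"fn": "servo_tool", "kwargs": {
  "steps": "0 0 -0.05 0.04 0.027 0 1; 0 0 -0.1 0.085 0.058 0 1; 0 0 -0.145 0.13 0.088 0 1; 0 0 -0.145 0.17 0.115 0 1; 0 0 -0.145 0.2 0.136 0 1"
}}

```text
t: 31.0
tool_pos: [533.3, 194.5, 266.7]
orientation: [0.461, 0.887, -0.0, -0.001]
wrist_force: [-0.0, -1.1, -2.1]
opening: 8.5
gripper_force: 60.6
```

>>> {"fn": "servo_tool", "kwargs": {
  "steps": "0 0 0 0 0 0 1; 0 0 0 0 0 0 1; 0 0 0 0 0 0 1"
}}

```text
t: 31.38
tool_pos: [534.3, 190.8, 267.3]
orientation: [0.463, 0.887, -0.001, 0.0]
wrist_force: [1.2, -0.8, -2.4]
opening: 8.8
gripper_force: 60.5
```

```bash
python3 -c "
from h import *
to(535.2,194.7,149,2.182)"
```

```text
at [534.3 190.8 267.3] 2.18 -> rz -0.002  d [0.0028 0.0031 0.1183]
```

>>> {"fn": "servo_tool", "kwargs": {
  "steps": "0 0 0 0.003 0.003 0.05 1; 0 0 0 0.003 0.003 0.1 1; 0 0 0 0.003 0.003 0.118 1; 0 0 0 0.003 0.003 0.118 1; 0 0 0 0.003 0.003 0.118 1"
}}

```text
t: 32.0
tool_pos: [536.1, 197.1, 151.6]
orientation: [0.462, 0.887, 0.001, 0.001]
wrist_force: [-0.5, 0.8, -1.8]
opening: 8.8
gripper_force: 60.6
```

>>> {"fn": "servo_tool", "kwargs": {
  "steps": "0 0 0 0 0 0 1; 0 0 0 0 0 0 1"
}}

```text
t: 32.25
tool_pos: [535.4, 196.8, 150.7]
orientation: [0.462, 0.887, 0.001, 0.001]
wrist_force: [-0.1, 0.0, -2.3]
opening: 8.5
gripper_force: 60.6
```

```bash
python3 -c "
from h import *
to(600.7+.819*6,240.6+.574*6,148,2.182)"
```

```text
at [535.4 196.8 150.7] 2.182 -> rz -0.000  d [-0.0015  0.0846  0.0028]
```

>>> {"fn": "servo_tool", "kwargs": {
  "steps": "0 0 0 -0.001 0.015 0.002 1; 0 0 0 -0.001 0.03 0.002 1; 0 0 0 -0.001 0.045 0.002 1; 0 0 0 -0.001 0.06 0.002 1; 0 0 0 -0.001 0.075 0.002 1"
}}

```text
t: 32.88
tool_pos: [597.8, 239.7, 147.4]
orientation: [0.462, 0.887, -0.0, -0.0]
wrist_force: [1.5, 0.3, -2.0]
opening: 8.8
gripper_force: 60.6
```

>>> {"fn": "servo_tool", "kwargs": {
  "steps": "0 0 0 0 0.009 0 1; 0 0 0 0 0.009 0.008 1; 0 0 0 0 0.009 0.018 1; 0 0 0 0 0.009 0.024 1; 0 0 0 0 0.009 0.028 1"
}}

```text
t: 33.5
tool_pos: [604.0, 243.5, 119.1]
orientation: [0.462, 0.887, -0.0, -0.0]
wrist_force: [0.8, -0.9, -1.9]
opening: 8.4
gripper_force: 60.5
```

>>> {"fn": "servo_tool", "kwargs": {
  "steps": "0 0 0 0 0 0.001 1; 0 0 0 0 0 0.002 1; 0 0 0 0 0 0.002 1"
}}

```text
t: 33.88
tool_pos: [604.4, 244.0, 117.9]
orientation: [0.462, 0.887, 0.0, 0.0]
wrist_force: [-0.7, 0.7, -2.3]
opening: 8.2
gripper_force: 60.5
```

>>> {"fn": "servo_tool", "kwargs": {
  "steps": "0 0 0 0 0 0.001 1; 0 0 0 0 0 0.002 1; 0 0 0 0 0 0.002 1; 0 0 0 0 0 0.002 1"
}}

```text
t: 34.38
tool_pos: [604.7, 244.1, 117.4]
orientation: [0.462, 0.887, 0.0, 0.001]
wrist_force: [-2.6, -1.7, 8.5]
opening: 8.7
gripper_force: 62.2
```

>>> {"fn": "servo_tool", "kwargs": {
  "steps": "0 0 0 0 0 -0.002 0.6; 0 0 0 0 0 -0.002 0.6; 0 0 0 0 0 -0.002 0.6; 0 0 0 0 0 -0.03 0.6; 0 0 0 0 0 -0.08 0.6"
}}

```text
t: 35.0
tool_pos: [603.3, 243.1, 194.4]
orientation: [0.462, 0.887, -0.002, -0.001]
wrist_force: [0.4, 0.8, -0.1]
opening: 17.0
gripper_force: 0.0
```

>>> {"fn": "servo_tool", "kwargs": {
  "steps": "0 0 0 0 -0.02 -0.04 -0.2; 0 0 0 0 -0.04 -0.07 -0.2; 0 0 0 -0.05 -0.04 -0.07 -0.2; 0 0 0 -0.1 -0.04 -0.07 -0.2; 0 0 0 -0.16 -0.04 -0.07 -0.2"
}}

```text
t: 35.62
tool_pos: [663.9, 89.5, 266.1]
orientation: [0.461, 0.887, 0.0, 0.0]
wrist_force: [0.9, 0.0, 0.1]
opening: 51.5
gripper_force: 0.0
```

Run:
```python
from chk import *
for n in("scene","side"): save(cam(n),n+"6")
check("6",["B3","B4","cap"])
# hang check: hook1 image vs before (pose predicted) : compare hung basket wire brightness skipped
to(633,-259,215,1.40)
```

```text
B3 scene shift px 0 0 score 0.86 at0 0.86
B3 side shift px 1 0 score 0.96 at0 0.95
B4 scene shift px 0 0 score 0.90 at0 0.90
B4 side shift px 0 0 score 0.98 at0 0.98
cap scene shift px 0 0 score 0.99 at0 0.99
cap side shift px 1 0 score 0.71 at0 0.68
at [666.9  80.9 263.9] 2.171 -> rz 0.771  d [-0.2612 -0.2198  0.0502]
```

>>> {"fn": "servo_tool", "kwargs": {
  "steps": "0 0 0 -0.03 -0.025 0 -0.2; 0 0 0 -0.06 -0.05 0 -0.2; 0 0 0 -0.09 -0.076 0 -0.2; 0 0 0 -0.13 -0.11 0 -0.2; 0 0 0 -0.13 -0.11 0 -0.2"
}}

```text
t: 36.35
tool_pos: [647.4, -86.1, 264.8]
orientation: [0.465, 0.885, -0.001, 0.0]
wrist_force: [-0.4, -0.6, -0.1]
opening: 51.1
gripper_force: 0.0
```

>>> {"fn": "servo_tool", "kwargs": {
  "steps": "0 0 0.17 -0.03 -0.025 0 -0.2; 0 0 0.34 -0.06 -0.05 0 -0.2; 0 0 0.51 -0.09 -0.076 0 -0.2; 0 0 0.68 -0.13 -0.11 0 -0.2; 0 0 0.771 -0.131 -0.11 0.03 -0.2"
}}

```text
t: 36.98
tool_pos: [633.1, -255.7, 236.9]
orientation: [0.765, 0.644, 0.0, 0.002]
wrist_force: [-0.0, 0.3, -2.1]
opening: 50.8
gripper_force: 0.0
```

>>> {"fn": "servo_tool", "kwargs": {
  "steps": "0 0 0 0 0 0.01 -0.2; 0 0 0 0 0 0.02 -0.2; 0 0 0 0 0 0.02 -0.2"
}}

```text
t: 37.35
tool_pos: [633.0, -248.8, 215.4]
orientation: [0.76, 0.649, 0.0, -0.0]
wrist_force: [-0.4, 0.2, -0.3]
opening: 51.1
gripper_force: 0.0
```

Run:
```python
from fit import *
to(634,-259,117,1.40)
c=cam("wrist"); save(c,"w7")
# dark tab blob in the wrist view near predicted tab
P=pts([633,-259,-.17]); q=proj(c,P([0,0,118])); print("pred",q.round(1))
```

```text
at [ 633.  -248.8  215.4] 1.414 -> rz 0.014  d [-0.01    0.0026  0.0984]
pred [255.7 209. ]
```

```bash
cat > tab.py <<'E'
from fit import *
def tab(c,p0,R=12,dy=.3):
    g=cv2.cvtColor(c[0],cv2.COLOR_BGR2GRAY).astype(float); best=[]
    for dx in range(-R,R+1,2):
        for dyy in range(-R,R+1,2):
            for da in np.linspace(-dy,dy,7):
                p=[p0[0]+dx,p0[1]+dyy,p0[2]+da]; P=pts(p)
                def hull(ex):
                    q=np.array([proj(c,P([i*(5+ex),j*(13+ex),k])) for i in(-1,1) for j in(-1,1) for k in(103,133+ex*.5)])
                    m=np.zeros(g.shape,np.uint8); cv2.fillConvexPoly(m,cv2.convexHull((q*8).round().astype(np.int32)),1,cv2.LINE_8,3); return m>0
                a=hull(0); b=hull(4)&~a
                best.append((np.minimum(g[b],120).mean()-g[a].mean(),g[a].mean(),*p))
    best.sort(reverse=True); return np.array(best[:8])
E
python3 -c "
from tab import *
print(tab(load('w7'),[633,-259,-.17]).round(2))
print(tab(load('w5'),[531,-185,.4]).round(2)[:3])
print(tab(load('w5'),[470,-286.5,.465]).round(2)[:3])
"
```

```text
[[ 4.703e+01  6.086e+01  6.350e+02 -2.590e+02 -1.700e-01]
 [ 4.684e+01  6.263e+01  6.350e+02 -2.610e+02 -1.700e-01]
 [ 4.411e+01  6.623e+01  6.350e+02 -2.610e+02 -7.000e-02]
 [ 4.383e+01  6.809e+01  6.330e+02 -2.630e+02 -1.700e-01]
 [ 4.356e+01  6.361e+01  6.350e+02 -2.590e+02 -2.700e-01]
 [ 4.314e+01  6.558e+01  6.350e+02 -2.590e+02 -7.000e-02]
 [ 4.153e+01  6.838e+01  6.330e+02 -2.610e+02 -1.700e-01]
 [ 4.077e+01  6.886e+01  6.390e+02 -2.530e+02 -4.700e-01]]
[[ 5.590e+01  6.068e+01  5.310e+02 -1.830e+02  3.000e-01]
 [ 5.556e+01  6.099e+01  5.310e+02 -1.850e+02  3.000e-01]
 [ 5.446e+01  6.112e+01  5.310e+02 -1.830e+02  4.000e-01]]
[[ 4.409e+01  4.900e+01  4.680e+02 -2.845e+02  2.600e-01]
 [ 4.257e+01  4.415e+01  4.680e+02 -2.865e+02  2.600e-01]
 [ 4.183e+01  5.336e+01  4.680e+02 -2.825e+02  2.600e-01]]
```

>>> {"fn": "servo_tool", "kwargs": {
  "steps": "0 0 0.014 -0.011 0.0035 0.03 -0.2; 0 0 0.014 -0.011 0.0035 0.07 -0.2; 0 0 0.014 -0.011 0.0035 0.098 -0.2; 0 0 0.014 -0.011 0.0035 0.098 -0.2; 0 0 0.014 -0.011 0.0035 0.098 0.6"
}}

```text
t: 38.02
tool_pos: [635.8, -261.4, 119.6]
orientation: [0.766, 0.643, 0.001, 0.001]
wrist_force: [0.1, 0.7, 0.5]
opening: 33.9
gripper_force: 0.0
```

>>> {"fn": "servo_tool", "kwargs": {
  "steps": "0 0 0 0 0 0 1; 0 0 0 0 0 0 1; 0 0 0 0 0 0 1; 0 0 0 0 0 0 1"
}}

```text
t: 38.52
tool_pos: [635.3, -261.7, 119.4]
orientation: [0.766, 0.643, 0.0, 0.001]
wrist_force: [-1.9, 0.3, 5.8]
opening: 8.3
gripper_force: 59.9
```

>>> {"fn": "servo_tool", "kwargs": {
  "steps": "0 0 0 0 0 -0.01 1; 0 0 0 0 0 -0.04 1; 0 0 0 0 0 -0.09 1; 0 0 0 0 0 -0.14 1; 0 0 0 0 0 -0.15 1"
}}

```text
t: 39.15
tool_pos: [636.3, -261.5, 272.7]
orientation: [0.766, 0.643, 0.002, 0.003]
wrist_force: [-0.2, -0.3, -1.7]
opening: 8.6
gripper_force: 58.9
```

```bash
python3 -c "
from h import *
to(472,284.7,266,2.182)"
```

```text
at [ 636.3 -261.5  272.7] 1.397 -> rz -0.785  d [ 0.5095 -0.2564  0.0045]
```

>>> {"fn": "servo_tool", "kwargs": {
  "steps": "0 0 0 0.05 -0.025 0 1; 0 0 0 0.1 -0.05 0 1; 0 0 0 0.155 -0.078 0 1; 0 0 0 0.205 -0.103 0 1; 0 0 0 0.255 -0.128 0 1"
}}

```text
t: 39.78
tool_pos: [551.4, 13.4, 267.2]
orientation: [0.766, 0.643, -0.0, -0.0]
wrist_force: [0.9, 0.0, -1.0]
opening: 9.0
gripper_force: 58.9
```

>>> {"fn": "servo_tool", "kwargs": {
  "steps": "0 0 -0.16 0.05 -0.025 0 1; 0 0 -0.32 0.1 -0.05 0 1; 0 0 -0.48 0.155 -0.078 0 1; 0 0 -0.64 0.205 -0.103 0 1; 0 0 -0.785 0.25 -0.126 0 1"
}}

```text
t: 40.4
tool_pos: [470.6, 281.4, 267.4]
orientation: [0.459, 0.888, -0.0, -0.0]
wrist_force: [1.0, 0.6, -0.9]
opening: 8.6
gripper_force: 58.9
```

>>> {"fn": "servo_tool", "kwargs": {
  "steps": "0 0 0 0 0 0 1; 0 0 0 0 0 0 1; 0 0 0 0 0 0 1"
}}

```text
t: 40.78
tool_pos: [472.5, 278.3, 267.3]
orientation: [0.463, 0.886, -0.001, 0.0]
wrist_force: [0.8, -0.2, -1.3]
opening: 8.5
gripper_force: 58.9
```

```bash
python3 -c "
from h import *
to(472,284.7,149,2.182)"
```

```text
at [472.5 278.3 267.3] 2.179 -> rz -0.003  d [0.0056 0.0033 0.1183]
```

>>> {"fn": "servo_tool", "kwargs": {
  "steps": "0 0 0 0.005 0.003 0.05 1; 0 0 0 0.005 0.003 0.1 1; 0 0 0 0.005 0.003 0.118 1; 0 0 0 0.005 0.003 0.118 1; 0 0 0 0.005 0.003 0.118 1"
}}

```text
t: 41.4
tool_pos: [472.5, 286.4, 151.5]
orientation: [0.462, 0.887, 0.001, 0.001]
wrist_force: [0.7, 0.1, -1.3]
opening: 8.7
gripper_force: 58.9
```

>>> {"fn": "servo_tool", "kwargs": {
  "steps": "0 0 0 0 0 0.001 1; 0 0 0 0 0 0.001 1"
}}

```text
t: 41.65
tool_pos: [471.9, 285.9, 149.6]
orientation: [0.462, 0.887, 0.001, 0.001]
wrist_force: [0.2, -0.2, -2.0]
opening: 8.4
gripper_force: 58.9
```

```bash
python3 -c "
from h import *
to(537.5+.819*6,330.6+.574*6,149,2.182)"
```

```text
at [471.9 285.9 149.6] 2.181 -> rz -0.001  d [-0.001   0.0854  0.0007]
```

>>> {"fn": "servo_tool", "kwargs": {
  "steps": "0 0 0 -0.001 0.015 0.001 1; 0 0 0 -0.001 0.03 0.001 1; 0 0 0 -0.001 0.045 0.001 1; 0 0 0 -0.001 0.06 0.001 1; 0 0 0 -0.001 0.075 0.001 1"
}}

```text
t: 42.28
tool_pos: [534.3, 328.7, 147.4]
orientation: [0.462, 0.887, -0.0, -0.0]
wrist_force: [-1.2, -0.1, -1.2]
opening: 8.6
gripper_force: 58.9
```

>>> {"fn": "servo_tool", "kwargs": {
  "steps": "0 0 0 0 0.01 0 1; 0 0 0 0 0.01 0.008 1; 0 0 0 0 0.01 0.018 1; 0 0 0 0 0.01 0.024 1; 0 0 0 0 0.01 0.028 1"
}}

```text
t: 42.9
tool_pos: [541.4, 333.3, 119.1]
orientation: [0.462, 0.887, -0.0, -0.0]
wrist_force: [0.3, 0.0, -1.1]
opening: 8.9
gripper_force: 58.9
```

>>> {"fn": "servo_tool", "kwargs": {
  "steps": "0 0 0 0 0 0.001 1; 0 0 0 0 0 0.002 1; 0 0 0 0 0 0.003 1; 0 0 0 0 0 0.003 1"
}}

```text
t: 43.4
tool_pos: [541.7, 333.7, 118.1]
orientation: [0.462, 0.887, 0.0, 0.001]
wrist_force: [-3.3, -3.9, 7.1]
opening: 8.4
gripper_force: 60.4
```

>>> {"fn": "servo_tool", "kwargs": {
  "steps": "0 0 0 0 0 -0.002 0.6; 0 0 0 0 0 -0.002 0.6; 0 0 0 0 0 -0.002 0.6; 0 0 0 0 0 -0.03 0.6; 0 0 0 0 0 -0.08 0.6"
}}

```text
t: 44.02
tool_pos: [540.8, 332.7, 195.5]
orientation: [0.462, 0.887, -0.002, -0.001]
wrist_force: [1.1, 1.0, 0.3]
opening: 17.1
gripper_force: 0.0
```

>>> {"fn": "servo_tool", "kwargs": {
  "steps": "0 0 0 0 -0.02 -0.04 -0.2; 0 0 0 0 -0.04 -0.07 -0.2; 0 0 0 -0.05 -0.06 -0.07 -0.2; 0 0 0 -0.1 -0.08 -0.07 -0.2; 0 0 0 -0.16 -0.08 -0.07 -0.2"
}}

```text
t: 44.65
tool_pos: [567.6, 155.5, 267.4]
orientation: [0.461, 0.887, -0.0, 0.001]
wrist_force: [0.7, 0.8, -0.3]
opening: 51.3
gripper_force: 0.0
```

Run:
```python
from chk import *
for n in("scene","side"): save(cam(n),n+"7")
check("7",["B3","cap"])
to(559,-358.5,215,1.86)
```

```text
B3 scene shift px -1 0 score 0.86 at0 0.85
B3 side shift px 1 0 score 0.96 at0 0.95
cap scene shift px 0 0 score 0.99 at0 0.99
cap side shift px 1 0 score 0.71 at0 0.69
at [571.9 148.4 265.6] 2.171 -> rz 0.311  d [-0.4109 -0.2967  0.0524]
```

>>> {"fn": "servo_tool", "kwargs": {
  "steps": "0 0 0 -0.045 -0.032 0 -0.2; 0 0 0 -0.09 -0.065 0 -0.2; 0 0 0 -0.135 -0.097 0 -0.2; 0 0 0 -0.18 -0.13 0 -0.2; 0 0 0 -0.205 -0.148 0 -0.2"
}}

```text
t: 45.38
tool_pos: [563.9, -99.8, 266.3]
orientation: [0.463, 0.886, -0.001, 0.0]
wrist_force: [-0.1, 1.0, 0.1]
opening: 51.6
gripper_force: 0.0
```

>>> {"fn": "servo_tool", "kwargs": {
  "steps": "0 0 0.1 -0.045 -0.032 0 -0.2; 0 0 0.2 -0.09 -0.065 0 -0.2; 0 0 0.311 -0.135 -0.097 0 -0.2; 0 0 0.311 -0.18 -0.13 0.02 -0.2; 0 0 0.311 -0.205 -0.148 0.05 -0.2"
}}

```text
t: 46.0
tool_pos: [560.3, -352.9, 216.3]
orientation: [0.595, 0.804, -0.0, 0.001]
wrist_force: [-0.4, -0.2, -0.2]
opening: 51.3
gripper_force: 0.0
```

>>> {"fn": "servo_tool", "kwargs": {
  "steps": "0 0 0 0 0 0 -0.2; 0 0 0 0 0 0 -0.2; 0 0 0 0 0 0 -0.2"
}}

```text
t: 46.38
tool_pos: [561.8, -347.3, 218.0]
orientation: [0.593, 0.806, 0.0, 0.001]
wrist_force: [0.2, -0.1, 0.3]
opening: 51.1
gripper_force: 0.0
```

Run:
```python
from tab import *
c=cam("wrist"); save(c,"w8"); r=tab(c,[559,-358.5,.289]); print(r[:4].round(2)); p=r[0,2:]
to(p[0],p[1],117,np.pi/2+p[2])
```

```text
[[ 2.827e+01  4.368e+01  5.550e+02 -3.585e+02  1.900e-01]
 [ 2.729e+01  4.788e+01  5.550e+02 -3.585e+02  2.900e-01]
 [ 2.713e+01  4.136e+01  5.530e+02 -3.605e+02 -1.000e-02]
 [ 2.650e+01  4.598e+01  5.530e+02 -3.585e+02  9.000e-02]]
at [ 561.7 -347.5  218. ] 1.873 -> rz 0.113  d [-0.0084 -0.0098  0.101 ]
```

>>> {"fn": "servo_tool", "kwargs": {
  "steps": "0 0 0.04 -0.009 -0.008 0.03 -0.2; 0 0 0.04 -0.009 -0.008 0.07 -0.2; 0 0 0.04 -0.009 -0.008 0.1 -0.2; 0 0 0.04 -0.009 -0.008 0.1 -0.2; 0 0 0.04 -0.009 -0.008 0.1 0.6"
}}

```text
t: 47.05
tool_pos: [556.9, -359.7, 118.6]
orientation: [0.609, 0.793, 0.0, 0.001]
wrist_force: [-0.8, -0.4, 0.9]
opening: 34.0
gripper_force: 0.0
```

>>> {"fn": "servo_tool", "kwargs": {
  "steps": "0 0 0 0 0 0 1; 0 0 0 0 0 0 1; 0 0 0 0 0 0 1; 0 0 0 0 0 0 1"
}}

```text
t: 47.55
tool_pos: [557.0, -360.3, 118.7]
orientation: [0.609, 0.793, 0.0, 0.002]
wrist_force: [0.4, -0.4, 6.8]
opening: 8.4
gripper_force: 59.8
```

>>> {"fn": "servo_tool", "kwargs": {
  "steps": "0 0 0 0 0 -0.01 1; 0 0 0 0 0 -0.04 1; 0 0 0 0 0 -0.09 1; 0 0 0 0 0 -0.14 1; 0 0 0 0 0 -0.15 1"
}}

```text
t: 48.18
tool_pos: [557.1, -360.1, 271.3]
orientation: [0.609, 0.793, 0.0, 0.003]
wrist_force: [0.3, -0.4, -1.6]
opening: 8.8
gripper_force: 58.7
```

```bash
python3 -c "
from h import *
print(np.array([474.4,420.7])-80*np.array([.819,.574]))
to(408.9,374.8,266,2.182)"
```

```text
[408.88 374.78]
at [ 557.1 -360.1  271.3] 1.831 -> rz -0.351  d [0.7484 0.0457 0.0023]
```

>>> {"fn": "servo_tool", "kwargs": {
  "steps": "0 0 0 0.05 0.003 0 1; 0 0 0 0.1 0.006 0 1; 0 0 0 0.15 0.009 0 1; 0 0 0 0.2 0.012 0 1; 0 0 0 0.25 0.015 0 1"
}}

```text
t: 48.8
tool_pos: [504.7, -112.9, 266.1]
orientation: [0.61, 0.793, -0.0, -0.0]
wrist_force: [1.0, 0.4, -0.8]
opening: 8.8
gripper_force: 58.7
```

>>> {"fn": "servo_tool", "kwargs": {
  "steps": "0 0 0 0.05 0.003 0 1; 0 0 0 0.1 0.006 0 1; 0 0 0 0.15 0.009 0 1; 0 0 0 0.2 0.012 0 1; 0 0 0 0.25 0.015 0 1"
}}

```text
t: 49.42
tool_pos: [455.0, 132.1, 266.3]
orientation: [0.61, 0.793, -0.001, 0.0]
wrist_force: [0.7, 0.2, -1.2]
opening: 8.7
gripper_force: 58.7
```

>>> {"fn": "servo_tool", "kwargs": {
  "steps": "0 0 -0.1 0.05 0.003 0 1; 0 0 -0.2 0.1 0.006 0 1; 0 0 -0.3 0.15 0.009 0 1; 0 0 -0.351 0.2 0.012 0 1; 0 0 -0.351 0.246 0.015 0 1"
}}

```text
t: 50.05
tool_pos: [406.6, 373.6, 265.9]
orientation: [0.461, 0.887, -0.001, -0.0]
wrist_force: [0.9, 0.1, -2.8]
opening: 8.7
gripper_force: 58.7
```

>>> {"fn": "servo_tool", "kwargs": {
  "steps": "0 0 0 0 0 0 1; 0 0 0 0 0 0 1; 0 0 0 0 0 0 1"
}}

```text
t: 50.42
tool_pos: [408.1, 371.0, 266.4]
orientation: [0.463, 0.887, -0.001, 0.0]
wrist_force: [0.2, -1.0, -1.7]
opening: 9.0
gripper_force: 58.8
```

```bash
python3 -c "
from h import *
to(408.9,374.8,149,2.182)"
```

```text
at [408.1 371.  266.4] 2.18 -> rz -0.002  d [0.0028 0.0029 0.1174]
```

>>> {"fn": "servo_tool", "kwargs": {
  "steps": "0 0 0 0.002 0.003 0.05 1; 0 0 0 0.002 0.003 0.1 1; 0 0 0 0.002 0.003 0.118 1; 0 0 0 0.002 0.003 0.118 1; 0 0 0 0.002 0.003 0.118 1"
}}

```text
t: 51.05
tool_pos: [409.5, 376.8, 150.6]
orientation: [0.462, 0.887, 0.001, 0.0]
wrist_force: [0.0, 1.2, -0.9]
opening: 8.5
gripper_force: 58.8
```

>>> {"fn": "servo_tool", "kwargs": {
  "steps": "0 0 0 0 0 0 1; 0 0 0 0 0 0 1"
}}

```text
t: 51.3
tool_pos: [409.1, 376.3, 149.6]
orientation: [0.462, 0.887, 0.001, 0.0]
wrist_force: [-0.3, 0.4, -1.9]
opening: 8.4
gripper_force: 58.8
```

```bash
python3 -c "
from h import *
to(474.4+.819*6,420.7+.574*6,148,2.182)"
```

```text
at [409.1 376.3 149.6] 2.182 -> rz -0.000  d [-0.0011  0.085   0.0018]
```

>>> {"fn": "servo_tool", "kwargs": {
  "steps": "0 0 0 -0.001 0.015 0.001 1; 0 0 0 -0.001 0.03 0.001 1; 0 0 0 -0.001 0.045 0.001 1; 0 0 0 -0.001 0.06 0.001 1; 0 0 0 -0.001 0.075 0.001 1"
}}

```text
t: 51.92
tool_pos: [471.5, 418.9, 147.4]
orientation: [0.462, 0.887, -0.0, -0.0]
wrist_force: [0.7, 0.0, -1.3]
opening: 8.4
gripper_force: 58.8
```

>>> {"fn": "servo_tool", "kwargs": {
  "steps": "0 0 0 0 0.01 0 1; 0 0 0 0 0.01 0.008 1; 0 0 0 0 0.01 0.018 1; 0 0 0 0 0.01 0.024 1; 0 0 0 0 0.01 0.028 1"
}}

```text
t: 52.55
tool_pos: [478.6, 423.5, 119.1]
orientation: [0.462, 0.887, -0.0, -0.0]
wrist_force: [-0.9, -0.2, -1.5]
opening: 8.4
gripper_force: 58.8
```

>>> {"fn": "servo_tool", "kwargs": {
  "steps": "0 0 0 0 0 0.001 1; 0 0 0 0 0 0.002 1; 0 0 0 0 0 0.003 1; 0 0 0 0 0 0.003 1"
}}

```text
t: 53.05
tool_pos: [479.0, 424.1, 117.5]
orientation: [0.462, 0.887, 0.0, 0.0]
wrist_force: [-0.3, -1.6, 4.1]
opening: 8.5
gripper_force: 59.7
```

>>> {"fn": "servo_tool", "kwargs": {
  "steps": "0 0 0 0 0 -0.002 0.6; 0 0 0 0 0 -0.002 0.6; 0 0 0 0 0 -0.002 0.6; 0 0 0 0 0 -0.03 0.6; 0 0 0 0 0 -0.08 0.6"
}}

```text
t: 53.68
tool_pos: [478.3, 422.8, 195.5]
orientation: [0.462, 0.887, -0.002, -0.001]
wrist_force: [0.8, 0.5, 0.6]
opening: 17.5
gripper_force: 0.0
```

>>> {"fn": "servo_tool", "kwargs": {
  "steps": "0 0 0 0 -0.02 -0.04 -0.6; 0 0 0 0 -0.05 -0.07 -0.6; 0 0 0 -0.04 -0.09 -0.07 -0.6; 0 0 0 -0.08 -0.13 -0.07 -0.6; 0 0 0 -0.12 -0.15 -0.07 -0.6"
}}

```text
t: 54.3
tool_pos: [423.9, 237.7, 266.6]
orientation: [0.461, 0.887, -0.001, 0.001]
wrist_force: [0.7, -1.0, -0.3]
opening: 68.4
gripper_force: 0.0
```

>>> {"fn": "servo_tool", "kwargs": {
  "steps": "0 0 0 0 0 0 -0.6; 0 0 0 0 0 0 -0.6"
}}

```text
t: 54.55
tool_pos: [424.9, 240.1, 266.9]
orientation: [0.462, 0.887, 0.0, 0.0]
wrist_force: [-0.6, 0.9, 0.0]
opening: 68.1
gripper_force: 0.0
```

Run:
```python
from h import *
cs={}
for n in("scene","side","wrist"):
    c=cam(n); save(c,n+"8"); cs[n]=c
    if n=="wrist": continue
    h=cv2.cvtColor(c[0],cv2.COLOR_BGR2HSV); m=cv2.inRange(h,(20,150,120),(35,255,255))
    k,l,st,ce=cv2.connectedComponentsWithStats(m)
    for i in range(1,k):
        if st[i,4]>8: print(n,st[i],ce[i].round(1),ray(c,ce[i],52).round(1))
to(553,-279,215,1.9)
```

```text
scene [210 287  12  13 122] [215.6 293. ] [ 554.7 -282.    52. ]
scene [237 324  11  14 113] [242.2 330.6] [ 660.6 -332.4   52. ]
at [424.3 241.2 266.7] 2.184 -> rz 0.284  d [-0.4994 -0.1944  0.0512]
```

>>> {"fn": "servo_tool", "kwargs": {
  "steps": "0 0 0 -0.05 -0.02 0 -0.6; 0 0 0 -0.1 -0.04 0 -0.6; 0 0 0 -0.15 -0.06 0 -0.6; 0 0 0 -0.2 -0.08 0 -0.6; 0 0 0 -0.25 -0.097 0 -0.6"
}}

```text
t: 55.32
tool_pos: [489.4, -21.2, 266.8]
orientation: [0.461, 0.888, 0.0, 0.0]
wrist_force: [1.0, -0.2, 0.0]
opening: 68.6
gripper_force: 0.0
```

>>> {"fn": "servo_tool", "kwargs": {
  "steps": "0 0 0.1 -0.05 -0.02 0 -0.6; 0 0 0.2 -0.1 -0.04 0 -0.6; 0 0 0.284 -0.15 -0.06 0 -0.6; 0 0 0.284 -0.2 -0.08 0 -0.6; 0 0 0.284 -0.245 -0.095 0.04 -0.6"
}}

```text
t: 55.95
tool_pos: [554.7, -277.4, 228.6]
orientation: [0.582, 0.813, 0.001, 0.003]
wrist_force: [0.7, 0.1, -0.1]
opening: 68.6
gripper_force: 0.0
```

>>> {"fn": "servo_tool", "kwargs": {
  "steps": "0 0 0 0 0 0.05 -0.6; 0 0 0 0 0 0.09 -0.6; 0 0 0 0 0 0.09 -0.6; 0 0 0 0 0 0.09 -0.6"
}}

```text
t: 56.45
tool_pos: [553.1, -275.2, 138.2]
orientation: [0.582, 0.813, 0.0, 0.001]
wrist_force: [0.5, -0.4, -0.2]
opening: 67.9
gripper_force: 0.0
```

Run:
```python
from h import *
c=cam("wrist"); save(c,"w9")
h=cv2.cvtColor(c[0],cv2.COLOR_BGR2HSV); m=cv2.inRange(h,(18,140,100),(36,255,255))
k,l,st,ce=cv2.connectedComponentsWithStats(m)
for i in range(1,k):
    if st[i,4]>60: print(st[i],ce[i].round(1),ray(c,ce[i],50).round(1)); g=ray(c,ce[i],50)
to(554,-280,6,1.9)
```

```text
[ 230  169   44   45 1468] [252.1 191.4] [ 553.9 -281.4   50. ]
[  0 213   7  22 116] [  2.5 224.2] [ 356.7 -380.6   50. ]
at [ 553.3 -275.5  138.8] 1.899 -> rz -0.001  d [-0.0042 -0.0011  0.1328]
```

>>> {"fn": "servo_tool", "kwargs": {
  "steps": "0 0 0 -0.0055 -0.001 0.05 -0.6; 0 0 0 -0.0055 -0.001 0.1 -0.6; 0 0 0 -0.0055 -0.001 0.125 -0.6; 0 0 0 -0.0055 -0.001 0.133 -0.6; 0 0 0 -0.0055 -0.001 0.133 -0.6"
}}

```text
t: 57.12
tool_pos: [553.6, -281.8, 5.1]
orientation: [0.583, 0.813, 0.0, 0.001]
wrist_force: [-0.1, -0.5, 0.2]
opening: 68.3
gripper_force: 0.0
```

>>> {"fn": "servo_tool", "kwargs": {
  "steps": "0 0 0 0 0 0 0.3; 0 0 0 0 0 0 0.3; 0 0 0 0 0 0 0.3; 0 0 0 0 0 0 0.3; 0 0 0 0 0 0 0.3"
}}

```text
t: 57.75
tool_pos: [553.4, -282.0, 5.5]
orientation: [0.583, 0.813, -0.0, 0.001]
wrist_force: [-1.2, 1.1, 8.7]
opening: 32.6
gripper_force: 59.0
```

>>> {"fn": "servo_tool", "kwargs": {
  "steps": "0 0 0 0 0 0 1; 0 0 0 0 0 -0.02 1; 0 0 0 0 0 -0.06 1; 0 0 0 0 0 -0.12 1; 0 0 0 0 0 -0.15 1"
}}

```text
t: 58.38
tool_pos: [553.9, -281.6, 158.7]
orientation: [0.582, 0.813, 0.001, 0.002]
wrist_force: [0.1, -0.6, -0.6]
opening: 32.6
gripper_force: 59.6
```

>>> {"fn": "servo_tool", "kwargs": {
  "steps": "0 0 0 0.05 0.003 0 1; 0 0 0 0.1 0.007 0 1; 0 0 0 0.15 0.011 0 1; 0 0 0 0.2 0.014 0 1; 0 0 0 0.23 0.016 0 1"
}}

```text
t: 59.0
tool_pos: [493.2, -55.9, 155.3]
orientation: [0.581, 0.814, 0.0, 0.001]
wrist_force: [0.6, -0.5, 0.0]
opening: 32.7
gripper_force: 59.6
```

>>> {"fn": "servo_tool", "kwargs": {
  "steps": "0 0 0.1 0.05 0.003 0 1; 0 0 0.2 0.1 0.007 0 1; 0 0 0.3 0.15 0.011 0 1; 0 0 0.4 0.2 0.014 0 1; 0 0 0.43 0.226 0.016 0 1"
}}

```text
t: 59.62
tool_pos: [435.4, 163.6, 155.3]
orientation: [0.742, 0.67, 0.001, 0.001]
wrist_force: [-0.0, 0.7, 0.6]
opening: 33.0
gripper_force: 59.6
```

>>> {"fn": "servo_tool", "kwargs": {
  "steps": "0 0 0 0 0 0 1; 0 0 0 0 0 0 1; 0 0 0 0 0 0 1"
}}

```text
t: 60.0
tool_pos: [436.7, 159.3, 153.8]
orientation: [0.743, 0.669, -0.0, 0.0]
wrist_force: [0.5, 0.3, -0.3]
opening: 32.1
gripper_force: 59.6
```

```bash
python3 -c "
from h import *
s=state(); print(s['opening'],s['joints'].round(2)); to(436,162,-27,1.47)"
```

```text
32.0931794881027 [ 0.27  0.29 -0.85  1.98  0.26  0.98 -0.81]
at [436.7 159.3 153.8] 1.466 -> rz -0.004  d [ 0.0027 -0.001   0.1808]
```

>>> {"fn": "servo_tool", "kwargs": {
  "steps": "0 0 0 0.002 -0.001 0.05 1; 0 0 0 0.002 -0.001 0.1 1; 0 0 0 0.002 -0.001 0.15 1; 0 0 0 0.002 -0.001 0.17 1; 0 0 0 0.002 -0.001 0.176 1"
}}

```text
t: 60.62
tool_pos: [434.8, 161.6, -23.6]
orientation: [0.743, 0.669, -0.001, -0.001]
wrist_force: [-0.3, -0.4, 1.0]
opening: 32.5
gripper_force: 59.7
```

>>> {"fn": "servo_tool", "kwargs": {
  "steps": "0 0 0 0 0 0.002 1; 0 0 0 0 0 0.003 1; 0 0 0 0 0 0.004 1"
}}

```text
t: 61.0
tool_pos: [436.2, 162.7, -25.6]
orientation: [0.743, 0.67, 0.001, 0.0]
wrist_force: [-0.7, -0.8, -0.5]
opening: 33.0
gripper_force: 59.7
```

>>> {"fn": "servo_tool", "kwargs": {
  "steps": "0 0 0 0 0 0.003 1; 0 0 0 0 0 0.003 -0.1; 0 0 0 0 0 0.003 -0.1; 0 0 0 0 0 0.003 -0.1; 0 0 0 0 0 -0.01 -0.1"
}}

```text
t: 61.62
tool_pos: [434.7, 162.5, -16.4]
orientation: [0.742, 0.67, -0.001, -0.0]
wrist_force: [1.0, 0.2, 0.2]
opening: 47.1
gripper_force: 0.0
```

>>> {"fn": "servo_tool", "kwargs": {
  "steps": "0 0 0 0 0 -0.05 -0.1; 0 0 0 0 0 -0.11 -0.1; 0 0 0 0 0 -0.17 -0.1; 0 0 0 0 0 -0.23 -0.3; 0 0 0 0 0 -0.23 -0.3"
}}

```text
t: 62.25
tool_pos: [437.5, 164.2, 218.8]
orientation: [0.742, 0.67, 0.004, 0.002]
wrist_force: [0.2, -0.4, -0.2]
opening: 55.4
gripper_force: 0.0
```

>>> {"fn": "servo_tool", "kwargs": {
  "steps": "0 0 0 0 0 0 -0.3; 0 0 0 0 0 0 -0.3"
}}

```text
t: 62.5
tool_pos: [434.6, 162.2, 212.7]
orientation: [0.742, 0.67, -0.001, -0.0]
wrist_force: [0.0, -0.3, 0.4]
opening: 55.7
gripper_force: 0.0
```

Run:
```python
from h import *
c=cam("wrist"); save(c,"w10")
h=cv2.cvtColor(c[0],cv2.COLOR_BGR2HSV); m=cv2.inRange(h,(18,140,100),(36,255,255))
k,l,st,ce=cv2.connectedComponentsWithStats(m)
for i in range(1,k):
    if st[i,4]>60: print(st[i],ce[i].round(1),ray(c,ce[i],14).round(1))
a=cam("scene"); save(a,"scene10"); b=cam("side"); save(b,"side10"); o=[]
for d in(a,b):
    q=np.array([proj(d,X) for X in([400,440,60],[720,160,20],[560,290,180])]); p=q.mean(0); x0,y0=int(p[0])-60,int(p[1])-80
    o.append(cv2.resize(d[0][y0:y0+145,x0:x0+100],None,fx=4,fy=4,interpolation=cv2.INTER_CUBIC))
    for i,(X) in enumerate([[663.8,150.5],[600.7,240.6],[537.5,330.6],[474.4,420.7]]):
        u=proj(d,[X[0]+4.9,X[1]+3.4,60]); u2=proj(d,[X[0]+4.9,X[1]+3.4,134]); 
        for w,cl in((u,(0,0,255)),(u2,(0,255,0))): cv2.circle(o[-1],tuple(((w-[x0,y0]+.5)*4).astype(int)),2,cl,-1)
m=cv2.hconcat(o); print(m.shape); cv2.imwrite("pics/rack.png",m)
to(412.5,20.2,60,-0.09)
```

```text
[240 140  31  32 769] [254.6 155.4] [435.4 163.   14. ]
(580, 800, 3)
at [434.8 162.6 212.8] 1.468 -> rz 1.558  d [-0.1439 -0.0073  0.1528]
```

View pics/rack.png

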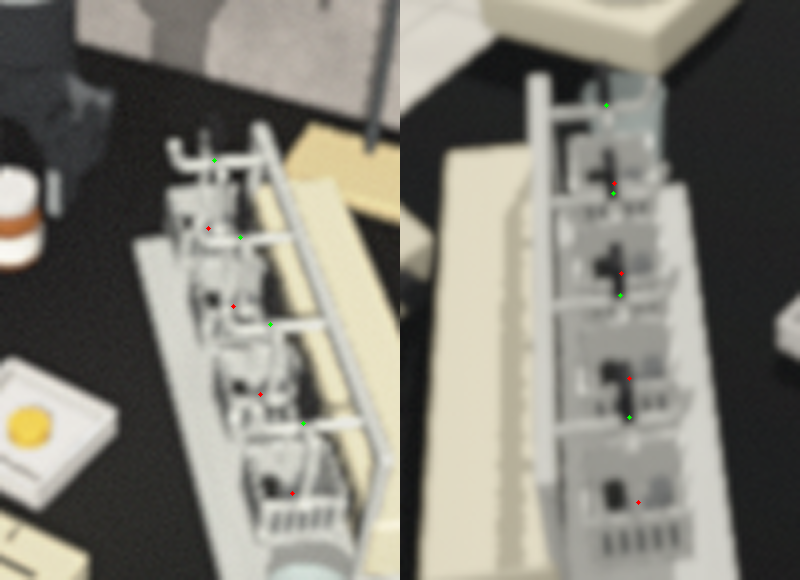

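The view shows four baskets hanging on four hooks, with bail points on the predicted seats, and the cap in the tray. Next I'll pinch the slider along the track and set it to its mark.

>>> {"fn": "servo_tool", "kwargs": {
  "steps": "0 0 -0.02 -0.05 -0.003 0 -0.3; 0 0 -0.02 -0.1 -0.006 0 -0.3; 0 0 -0.02 -0.144 -0.008 0.05 -0.3; 0 0 -0.02 -0.144 -0.008 0.1 -0.3; 0 0 -0.02 -0.144 -0.008 0.15 -0.3"
}}

```text
t: 63.28
tool_pos: [412.2, 19.3, 61.9]
orientation: [0.736, 0.676, -0.0, -0.0]
wrist_force: [1.0, -1.0, -0.3]
opening: 55.3
gripper_force: 0.0
```

>>> {"fn": "servo_tool", "kwargs": {
  "steps": "0 0 0 0 0 0 -0.3; 0 0 0 0 0 0 -0.3; 0 0 0 0 0 0 -0.3"
}}

```text
t: 63.65
tool_pos: [414.2, 20.5, 65.5]
orientation: [0.736, 0.677, 0.001, 0.001]
wrist_force: [0.4, 0.2, -0.1]
opening: 55.6
gripper_force: 0.0
```

```bash
python3 -c "
from h import *
to(412,20.2,1.5,1.49)"
```

```text
at [414.2  20.5  65.5] 1.488 -> rz -0.002  d [-0.0005 -0.0024  0.064 ]
```

>>> {"fn": "servo_tool", "kwargs": {
  "steps": "0 0 0 0 -0.002 0.03 -0.3; 0 0 0 0 -0.002 0.055 -0.3; 0 0 0 0 -0.002 0.063 -0.3; 0 0 0 0 -0.002 0.063 -0.3; 0 0 0 0 -0.002 0.063 0.3"
}}

```text
t: 64.28
tool_pos: [411.6, 20.4, 1.7]
orientation: [0.736, 0.677, 0.001, 0.001]
wrist_force: [0.3, -0.7, -0.2]
opening: 38.2
gripper_force: 0.0
```

>>> {"fn": "servo_tool", "kwargs": {
  "steps": "0 0 0 0 0 0 1; 0 0 0 0 0 0 1; 0 0 0 0 0 0 1; 0 0 0 0 0 0 1"
}}

```text
t: 64.78
tool_pos: [412.3, 20.3, 1.7]
orientation: [0.736, 0.677, 0.001, 0.001]
wrist_force: [1.3, -1.0, 5.5]
opening: 19.5
gripper_force: 59.3
```

```bash
python3 -c "
from h import *
to(486.4,14.4,1.5,1.49)"
```

```text
at [412.3  20.3   1.7] 1.488 -> rz -0.002  d [0.0003 0.0743 0.0004]
```

>>> {"fn": "servo_tool", "kwargs": {
  "steps": "0 0 0 0 0.02 0 1; 0 0 0 0 0.04 0 1; 0 0 0 0 0.06 0 1; 0 0 0 0 0.071 0 1; 0 0 0 0 0.075 0 1"
}}

```text
t: 65.4
tool_pos: [486.6, 14.2, 1.7]
orientation: [0.736, 0.677, 0.0, 0.001]
wrist_force: [-2.5, -0.5, 10.0]
opening: 19.4
gripper_force: 59.7
```

>>> {"fn": "servo_tool", "kwargs": {
  "steps": "0 0 0 0 0 0 1; 0 0 0 0 0 0 1; 0 0 0 0 0 0 1"
}}

```text
t: 65.78
tool_pos: [487.0, 14.2, 1.8]
orientation: [0.736, 0.677, 0.001, 0.001]
wrist_force: [1.7, -0.7, 5.6]
opening: 18.8
gripper_force: 59.4
```

Release, lift, and check numerically.

>>> {"fn": "servo_tool", "kwargs": {
  "steps": "0 0 0 0 0 0 -0.1; 0 0 0 0 0 0 -0.1; 0 0 0 0 0 0 -0.1; 0 0 0 0 0 -0.03 -0.1; 0 0 0 0 0 -0.08 -0.1"
}}

```text
t: 66.4
tool_pos: [483.9, 14.2, 80.2]
orientation: [0.736, 0.677, -0.001, -0.002]
wrist_force: [1.7, -1.1, 1.1]
opening: 47.1
gripper_force: 0.0
```

>>> {"fn": "servo_tool", "kwargs": {
  "steps": "0 0 0 -0.02 0 -0.06 -0.1; 0 0 0 -0.04 0 -0.12 -0.1; 0 0 0 -0.04 0 -0.13 -0.1; 0 0 0 -0.04 0 -0.13 -0.1; 0 0 0 -0.04 0 -0.13 -0.1"
}}

```text
t: 67.03
tool_pos: [481.0, -25.3, 209.0]
orientation: [0.736, 0.677, -0.001, -0.001]
wrist_force: [-0.5, 0.2, -0.1]
opening: 47.1
gripper_force: 0.0
```

Run:
```python
from h import *
c=cam("wrist"); save(c,"w11"); s=state(); print(s["tool_pos"],s["wrist_force"])
g=cv2.cvtColor(c[0],cv2.COLOR_BGR2GRAY)
# profile along track across top of slider (z=65)
u=np.array([np.cos(-.077),np.sin(-.077)])
for d in range(-14,15,2):
    v=[]
    for w in(-8,-4,0,4,8):
        q=np.array([486.3,14.3])+d*u+w*np.array([-u[1],u[0]]); p=proj(c,[*q,65]).round().astype(int)
        v.append(int(g[p[1],p[0]]))
    print(d,v)
h=cv2.cvtColor(c[0],cv2.COLOR_BGR2HSV); m=cv2.inRange(h,(18,140,100),(36,255,255)); k,l,st,ce=cv2.connectedComponentsWithStats(m)
print([(st[i].tolist(),ray(c,ce[i],16).round()) for i in range(1,k) if st[i,4]>60])
# rack unchanged?
for n in("scene","side"):
    a=load(n+"10"); b=cam(n)
    for X in([663.8,150.5],[600.7,240.6],[537.5,330.6],[474.4,420.7]):
        p=proj(a,[*X,80]).astype(int); t=a[0][p[1]-14:p[1]+14,p[0]-12:p[0]+12]; r=cv2.matchTemplate(b[0][p[1]-20:p[1]+20,p[0]-18:p[0]+18],t,cv2.TM_CCOEFF_NORMED); print(n,cv2.minMaxLoc(r)[1::2])
```

```text
[481.04485882 -25.16376518 208.93929501] [ 0.09445514 -0.97212723  0.5402508 ]
-14 [236, 236, 208, 45, 205]
-12 [236, 234, 201, 38, 190]
-10 [192, 183, 128, 29, 123]
-8 [45, 42, 35, 34, 32]
-6 [40, 43, 44, 45, 43]
-4 [40, 42, 42, 42, 40]
-2 [94, 93, 93, 94, 94]
0 [246, 247, 247, 246, 247]
2 [199, 200, 198, 201, 201]
4 [46, 48, 46, 51, 50]
6 [41, 43, 40, 45, 40]
8 [40, 45, 38, 47, 47]
10 [103, 104, 89, 38, 159]
12 [227, 228, 207, 49, 235]
14 [236, 236, 209, 51, 235]
[]
scene (0.9990211129188538, (6, 6))
scene (0.9990487694740295, (6, 6))
scene (0.9992085099220276, (6, 6))
scene (0.999539315700531, (6, 6))
side (0.999765157699585, (6, 6))
side (0.9998366832733154, (6, 6))
side (0.999798595905304, (6, 6))
side (0.999748706817627, (6, 6))
```

Run:
```python
from h import *
from plant import sign_off
c=cam("scene"); h=cv2.cvtColor(c[0],cv2.COLOR_BGR2HSV); m=cv2.inRange(h,(20,150,120),(35,255,255)); k,l,st,ce=cv2.connectedComponentsWithStats(m)
P=[ray(c,ce[i],16) for i in range(1,k) if st[i,4]>8]; print(np.round(P))
if any(abs(p[0]-436)<20 and abs(p[1]-162)<20 for p in P): print(sign_off())
```

```text
[[ 437.  161.   16.]
 [ 651. -320.   16.]]
the job is handed in; nothing more can be done
None
```

The job is handed in at about 67 s of the 210 s: the blower was switched off first, all four baskets hang on their own hooks, the cap is in the tray, and the slider is within about 1 mm of its mark by the wrist camera.

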